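# Close up the revolving trinket case at a craft stall

## Task

The market stall is closing. Turn the revolving stand (it has a red turning knob) until it clicks into its detent, with the front of the dark trinket case at the yellow catch block; lower the yellow pin box flat into the open case (set it down, do not drop it in), then shut the lid fully and only after that swing the brass hasp over the steel staple until it hangs flat down the front. Leave the bottle, figurine, bowl and vase standing where they are.

Things in the scene. Friction and masses are not known exactly. Their poses are not given: they have to be found in the camera images.
- stand: fixed base of the revolving stand. Origin on the table surface, on the turntable's vertical axis. Its -x axis points (roughly towards the robot) to the yellow catch block, 34 mm wide and 30 mm high, 172 mm from the axis, which holds the spring detent. Its yaw and place differ from start to start
- turntable (a joint): angle (rad) of the wooden disc, 290 mm across, top 35 mm above the table; counter-clockwise positive from above, -0.35 to 2.3, starts 0.9 to 2.0. At 0 the case's front and the disc's yellow mark face the yellow block: a sprung ball drops between two pins, centring and holding the disc (captures within 0.05; 3 to 6 N at the knob takes it in or out). Elsewhere it stays where left (about 1 N)
- knob_top (a point): centre of the top of the red upright turning knob: a round post 18 mm across and 60 mm high fixed on the disc, top 95 mm above the table. In the disc's frame (the case's axes) it is at x -105, y -80 mm from the axis, that is in front of the case's front corner, 45 mm from post centre to the plane of the case's front
- case (a point): dark wooden open-topped case fixed on the disc: 120 mm deep (x), 150 mm wide (y), 70 mm high, walls 8 mm thick, red-lined raised floor 22 mm thick (inside 104 by 134 mm, 48 mm deep). This point is the centre of its underside, on the turntable axis, 35 mm above the table. Its -x axis points out of its front; its rim is 105 mm above the table. It turns with the disc
- case_floor (a point): centre of the case's inner floor, 57 mm above the table; axes as the case
- staple (a point): outer end of the steel staple (10 mm wide, 14 mm high) that sticks 23 mm out of the middle of the case's front, 35 mm above the case's underside
- lid (a joint): angle (rad) of the dark wooden lid: 0 shut, grows as it opens up and back, 2.0 at most, starts 1.65 to 1.85 (leaning a little back). Hinged along the case's back upper edge; stiff: it stays where left and must be pushed all the way (2 to 4 N at its free edge). The lid is 10 mm thick, 160 mm wide, 132 mm front to back
- lid_hinge (a point): point on the lid's hinge line, middle of the case's back upper edge: in the case's frame x 60, y 0, z 70 mm. The lid's underside passes through this line
- lid_edge (a point): middle of the lid's free front edge on its outer (upper) face, 128 mm from the hinge line
- hasp (a joint): angle (rad) of the brass hasp on the lid's free edge, relative to the lid: 0 square to the lid on its inner side (lid shut: hanging straight down the case's front over the staple, at its stop), pi/2 straight out in front of the lid, pi away from the lid's outer face (lid shut: straight up); starts 2.5 to 3.9, 4.2 at most. Stiff: stays where left, 1 to 2 N pushes it
- hasp_hinge (a point): middle of the hasp's hinge line (8 mm barrel, 40 mm long, parallel to the lid's free edge): 132 mm from the lid's hinge line, 6 mm above the lid's underside. With the lid shut it is at x -72, y 0, z 76 mm in the case's frame
- hasp_tip (a point): middle of the free end of the hasp: a brass strap 62 mm long from its hinge, 40 mm wide, 4 mm thick, with a slot 16 mm wide from 32 to 52 mm from the hinge that passes over the staple. When closed the staple stands 9 mm out of it, 34 to 48 mm below the hinge: press the strap home above the staple (within 30 mm of the hinge) or beside it
- pin_box: loose yellow box with dark bands and two red stones, 36 mm (x) by 115 mm (y, its length) by 36 mm high, 0.11 to 0.22 kg, lying flat on the table; origin at the centre of its underside
- pin_box_center (a point): centre of the pin box, 18 mm above its underside
- oil_bottle: loose standing amber bottle with a black cap, 56 mm across, 130 mm high, a bystander; origin at the centre of its underside
- figurine: loose standing carved wooden figurine with a red band, 64 mm across at the foot, 128 mm high, a bystander; origin at the centre of its underside
- shell_bowl: loose terracotta bowl, 84 mm across, 50 mm high, a bystander; origin at the centre of its underside
- vase: loose standing blue ceramic vase, 72 mm across, 150 mm high, a bystander to the left of the yellow block, on the near side; origin at the centre of its underside

How it is judged:
By the outcome, as a careful person would: the job done as asked, in the order asked, and still so for the second after the job is handed in, with the robot touching nothing.
It also fails if it takes over 70 s, if anything falls off the work surface, if the arm or the gripper's body presses on something with over 40 N, if the wrist force passes 120 N, or if a joint passes its speed limit or range.

## Robot

A 6-joint arm with a two-finger parallel gripper is mounted at the origin on the work surface. World frame = base frame: x ahead of the robot, y to its left, z up, the work surface at z = 0. Lengths are in m, angles in rad, forces in N, time in s.
With the tool pointing down it reaches from about 0.3 to 0.775 m from the base axis. Payload 14.6 kg.
Tool frame: the origin (TCP) lies at the very end of the fingers, on their centre line; the grasp point (between the pads) lies 19 mm behind it (robot.pinch_z is the distance from the TCP to the grasp point, in m); z points along the fingers, y is the line along which they close (so a half turn about z gives the same grasp; the last joint's range is limited). The gripper opens to 85 mm and grips with 20 to 120 N. Pads are 22 mm wide; open, the fingers measure 114 mm over their backs; the gripper's body (76 mm by 85 mm) begins 54 mm behind the grasp point. The pads swing forward as they close: fully open they stand 13 mm farther back than shut.
Start: joints at [-1.226, 0.3, 1.521, -0, 1.321, -0.067], TCP at [0.22, -0.504, 0.231] pointing down, gripper open.
Joint ranges: [-3.03, 3.03], [-0.79, 2.21], [0.23, 2.52], [-1.04, 4.18], [0, 3.07], [-2.55, 2.55]. Speed limits (rad/s): [2.22, 2.22, 2.57, 3.14, 3.14, 3.14].

## Interface

Orientations are given as a 3x3 rotation matrix whose columns are the frame's x, y, z axes.
In Python, from bench import robot gives the robot as it stands. The module is installed in compiled form; this text tells all that it offers.
- The arm moves only by the tool arm_command, never from a script. Its argument "motion" is a list of rows, each an object of numbers: "grip": the finger opening in mm, from 0 to 85.4; "x", "y", "z": the shift along the tool's x, y, z in mm; "ax", "ay", "az": the turn, a rotation vector about the tool's x, y, z in degrees. In form: [{"grip": .., "x": .., "y": .., "z": .., "ax": .., "ay": .., "az": ..}, ...]. A call has 1 to 10 rows; each row is the pose to reach, as a shift and turn from the pose commanded when the call began, along the tool's axes at that moment; what a row does not reach only later rows make up. A row lasts 1/12 s, in which the tool goes at most 41.7 mm and 7.16 degrees, less where a joint would pass 70% of its speed; a pose out of reach is approached as far as the arm can. A call with a gripper value outside its range is refused whole. The fingers move at their own pace and stop on an object; "squeeze" is the grip in N (left out, the last holds). Time passes only in rows, so rows that repeat a pose let the fingers close. It gives the time, the measured TCP pose, the force, the opening and the grip force at its end, in the units of the state.
- robot.get_state(): the state, without advancing time (a new reading comes with each control period).
- robot.get_image(name): name is "side" or "top"; returns the picture (384x512x3 uint8, red, green, blue); there is no depth.
- robot.get_calibration(name): a dict with "fx", "fy", "cx", "cy" (pixels), "view" (4x4, takes a point from world to camera coordinates). Camera axes: x right, y up, looking along -z (the intrinsics and any distortion apply to the point x, -y, -z); pixel columns grow to the right and rows downward; lengths in m; the calibration is good to about 2 mm. A picture is of the moment at which its call begins. get_calibration takes no time and is no camera call.
- robot.finish_job(): hands the job in; it is judged then, once.
Trained networks look in the newest picture that a camera, given by its name, has taken for a name from the list of things; names that differ only in an ending like _2 or _b are one class to them, and where a whole thing is asked for, a point or a joint stands for the part that bears it (a point fixed in the world has none). Each returns a list of dicts, best first, with "score" (0 to 1); they miss things now and then, are a little off and sometimes report something else, mostly with a low value. They report only what shows in the picture. A call takes as long as a camera call.
- robot.recognise(camera, label): "pixel" ([column, row] in pixels, amid what is visible of it).
- robot.outline_of(camera, label): "pixels" (384x512 bool, what is visible of it) and "pixel" ([column, row] in pixels, amid what is visible of it).
- robot.pinpoint(camera, label): "pixel" ([column, row] in pixels: a listed point, or the origin of a listed thing).
The state is a dict: "time_s": time; "joints": joint angles; "qd": joint speeds; "joint_efforts": joint torques, N m; "tcp_pos": TCP position; "ee_rot": TCP orientation; "force": force on the tool from outside, world axes, zero at the start; "moment": the same for the moment, N m; "finger_gap": opening from 0.0 (shut) to 1.0 (fully open); "grip_force": force on a finger pad.
Only numpy, scipy, OpenCV 4.12 (cv2) and the standard library are available. Lean on these libraries where they do the work, as an engineer would, in place of code of your own. Each camera call takes 0.05 s, during which the arm holds its last target. There are 200 camera calls.

## Working session

There is one attempt and no reset: what is moved stays moved. The work goes in short steps, Python scripts to look and compute and a tool call to move; the robot and the scene stay as the last step left them, time stands still between calls to the robot, and variables do not carry over. Pictures are saved under pics/ and viewed, at most 10 in all, crops included, and the job is handed in when it is done.

Besides the shell and the picture viewer there is one more tool, called after ">>>" by a JSON object that holds its "op" and its "data", one argument or row to a line. arm_command: Moves the arm, as the interface text tells. Its arguments: {"type":"object","properties":{"motion":{"type":"array","items":{"type":"object","properties":{"grip":{"type":"number"},"x":{"type":"number"},"y":{"type":"number"},"z":{"type":"number"},"ax":{"type":"number"},"ay":{"type":"number"},"az":{"type":"number"}}}},"squeeze":{"type":"number"}},"required":["motion"]}

```bash
mkdir -p pics; cat > h.py <<'E'
import numpy as np, cv2
from bench import robot
def proj_mat(n):
    c=robot.get_calibration(n); V=np.array(c["view"])
    K=np.array([[c["fx"],0,c["cx"]],[0,c["fy"],c["cy"]],[0,0,1]])
    return K@np.diag([1,-1,-1])@V[:3]
def P(n,X):
    p=proj_mat(n)@np.r_[X,1]; return p[:2]/p[2]
def tri(a,b):
    A=[]
    for n,u in (("side",a),("top",b)):
        M=proj_mat(n); A+= [u[0]*M[2]-M[0],u[1]*M[2]-M[1]]
    A=np.array(A); X=np.linalg.lstsq(A[:,:3],-A[:,3],rcond=None)[0]
    return X,max(np.linalg.norm(P("side",X)-a),np.linalg.norm(P("top",X)-b))
def atz(n,u,z):
    M=proj_mat(n); A=np.array([u[0]*M[2]-M[0],u[1]*M[2]-M[1]])
    return np.linalg.solve(A[:,:2],-A[:,2]*z-A[:,3])
def pp(n,l):
    r=robot.pinpoint(n,l); return (np.array(r[0]["pixel"]),r[0]["score"]) if r else (None,0)
def both(l):
    a,s=pp("side",l); b,t=pp("top",l)
    o=f"{l} {s:.2f} {t:.2f} side {a} top {b}"
    if a is not None and b is not None:
        X,e=tri(a,b); o+=f" X {np.round(X,4)} err {e:.1f}"
    print(o)
def pics(tag):
    for n in("side","top"): cv2.imwrite(f"pics/{n}{tag}.png",robot.get_image(n)[:,:,::-1])
def st():
    s=robot.get_state(); print(round(s["time_s"],2),np.round(s["tcp_pos"],4),np.round(s["force"],1),s["finger_gap"],s["grip_force"]); print(np.round(s["ee_rot"],3).tolist(),np.round(s["joints"],2))
E
python3 - <<'E'
from h import *
pics("0")
for n in ("side","top"):
    c=robot.get_calibration(n); print({k:v for k,v in c.items() if k!="view"}); V=np.array(c["view"]); print(-V[:3,:3].T@V[:3,3], -V[2,:3])
for l in "stand knob_top case case_floor staple lid_hinge lid_edge hasp_hinge hasp_tip pin_box pin_box_center oil_bottle figurine shell_bowl vase".split(): both(l)
st()
E
```

```text
{'fx': 370.9663895480593, 'fy': 370.9663895480593, 'cx': 253.96124063047253, 'cy': 193.87878367025934}
[0.24052615 0.79745608 0.58462625] [ 0.25322615 -0.81746426 -0.51732843]
{'fx': 431.72164042057085, 'fy': 431.72164042057085, 'cx': 252.4491397434597, 'cy': 188.1015850790347}
[0.30794886 0.01970405 1.03018597] [ 0.20707759 -0.03850791 -0.97756637]
stand 0.74 0.79 side [223.4 220.7] top [230.6 175.5] X [ 0.5678  0.027  -0.0021] err 0.5
knob_top 0.89 0.67 side [234.6 166.7] top [281.9 150. ] X [ 0.5771 -0.097   0.1021] err 1.2
case 0.66 0.34 side [223.1 211.2] top [265.3 182.6] X [ 0.5648 -0.0498 -0.0259] err 11.4
case_floor 0.74 0.88 side [221.1 205.6] top [227.8 171.1] X [0.5673 0.0317 0.0498] err 1.0
staple 0.57 0.84 side [246.4 193.2] top [263.9 183.2] X [ 0.5235 -0.0471  0.0491] err 0.3
lid_hinge 0.63 0.82 side [204.5 194.5] top [200.7 155.6] X [0.5919 0.0836 0.1127] err 0.9
lid_edge 0.85 0.83 side [184.3 154. ] top [179.7 131.1] X [0.6142 0.1095 0.2307] err 0.8
hasp_hinge 0.81 0.93 side [185.8 152.3] top [179.8 128.7] X [0.6147 0.1074 0.2351] err 0.8
hasp_tip 0.68 0.60 side [162.7 162. ] top [153.  117.4] X [0.6478 0.1564 0.2307] err 1.1
pin_box 0.72 0.92 side [293.8 163.1] top [392.  198.5] X [ 0.4453 -0.349   0.0058] err 0.7
pin_box_center 0.53 0.64 side [291.8 159.9] top [392.1 195.7] X [ 0.451  -0.3461  0.0186] err 1.0
oil_bottle 0.89 0.83 side [162.8 303.5] top [105.6 189.6] X [ 0.5855  0.3348 -0.0048] err 1.6
figurine 0.70 0.86 side [234.3 325.6] top [100.9 249.5] X [0.4329 0.355  0.0031] err 4.2
shell_bowl 0.61 0.92 side [255.1 164. ] top [373.2 145.6] X [ 0.5855 -0.3394 -0.0091] err 0.1
vase 0.89 0.82 side [290.3 275.3] top [178.8 272.5] X [ 0.3536  0.1835 -0.0068] err 1.3
1.6 [ 0.2201 -0.504   0.2313] [ 0.4  0.3 -0.4] 1.0014435010453857 0.0
[[0.916, 0.4, 0.0], [0.4, -0.916, 0.0], [0.0, 0.0, -1.0]] [-1.23  0.3   1.52  0.    1.32 -0.07]
```

```bash
python3 - <<'E'
import cv2,numpy as np
a=cv2.imread("pics/top0.png");cv2.imwrite("pics/top0b.png",cv2.resize(a,(800,600)))
a=cv2.imread("pics/side0.png");cv2.imwrite("pics/side0b.png",cv2.resize(a,(800,600)))
E
```

```text
(no output)
```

View pics/top0b.png

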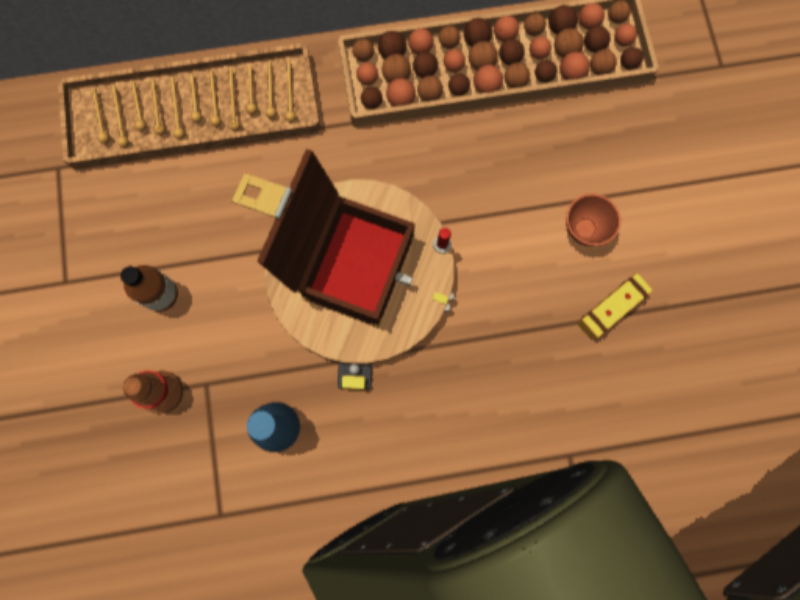

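View pics/side0b.png

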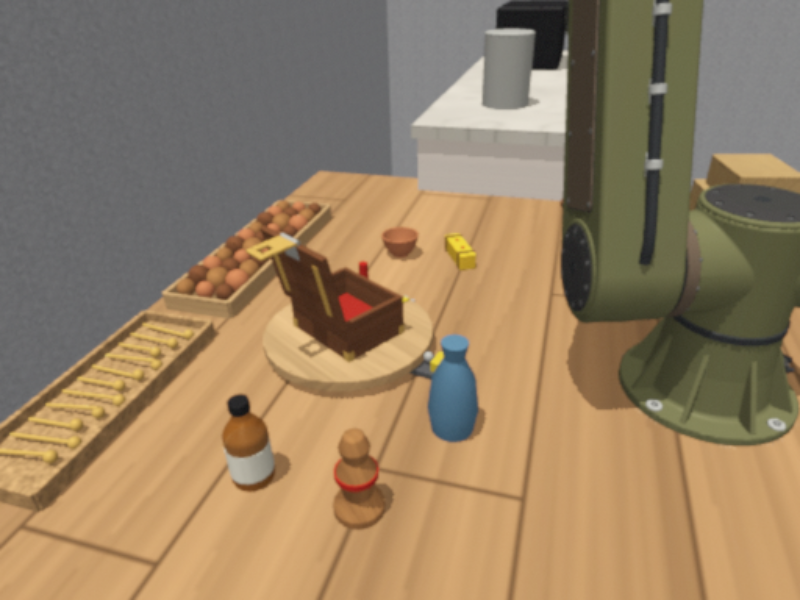

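The views agree with the networks. The knob is at top px (282,150), the block at about (227,241), and the pin box at (392,197). The case front faces right, and the hasp sticks out behind the lid. Next I'll work out the yaws.

```bash
cat >> h.py <<'E'
def yaw(v): return np.degrees(np.arctan2(v[1],v[0]))
E
python3 - <<'E'
from h import *
im=cv2.imread("pics/top0.png"); hsv=cv2.cvtColor(im,cv2.COLOR_BGR2HSV)
m=cv2.inRange(hsv,(25,140,120),(34,255,255))
n,l,s,c=cv2.connectedComponentsWithStats(m)
for i in range(1,n):
    if s[i,4]>12: print(s[i],c[i],atz("top",c[i],.03),atz("top",c[i],.035))
ax=np.array([.568,.030])
for z in (.03,.02): 
    b=atz("top",(226.8,241.5),z); print("block",b,b-ax,np.linalg.norm(b-ax),yaw(ax-b))
print(tri((280,231),(226.8,241.5)))
# pin box min-area rect
mk=robot.outline_of("top","pin_box")[0]["pixels"]
pts=cv2.findNonZero(mk.astype(np.uint8))[:,0].astype(float)
w=np.array([atz("top",p,.036) for p in pts]).astype(np.float32)
r=cv2.minAreaRect(w*1000); print("pinbox",r)
mk=robot.outline_of("top","turntable")
for o in mk[:2]:
    pts=cv2.findNonZero(o["pixels"].astype(np.uint8))[:,0].astype(float); h=cv2.convexHull(pts.astype(np.float32))[:,0]
    w=np.array([atz("top",p,.035) for p in h]).astype(np.float32); print(o["score"],cv2.minEnclosingCircle(w), w.min(0),w.max(0))
for k in("knob_top",): 
    r=pp("top",k)[0]; q=atz("top",r,.095); print(q,q-ax,np.linalg.norm(q-ax),yaw(q-ax)+142.7)
E
```

```text
[406 176  10  11  39] [410.51282051 180.8974359 ] [ 0.47473729 -0.39386712] [ 0.4739035  -0.39179965]
[380 181  31  28 364] [394.97802198 194.35989011] [ 0.44901539 -0.34964838] [ 0.44831019 -0.34780196]
[277 188   9   6  35] [281.4        190.37142857] [ 0.5030365  -0.08638208] [ 0.50206125 -0.08585175]
[375 203  10  11  43] [379.37209302 208.09302326] [ 0.42304208 -0.30571855] [ 0.42246672 -0.30409174]
[219 240  14   9 104] [225.63461538 244.07692308] [0.39991977 0.0632311 ] [0.39946   0.0630135]
block [0.40532158 0.05967048] [-0.16267842  0.02967048] 0.1653620477680562 -10.33640821398442
block [0.40629512 0.06007007] [-0.16170488  0.03007007] 0.16447697856177634 -10.534197626069588
(array([0.40504137, 0.05993103, 0.01787596]), np.float64(0.7926266105048403))
pinbox ((444.64678955078125, -342.088623046875), (38.25052261352539, 123.83975219726562), 29.745054244995117)
0.68 ((0.606274425983429, 0.051694486290216446), 0.19282735884189606) [ 0.421375   -0.12078369] [0.773588   0.20342408]
0.63 ((0.5916600227355957, 0.3464938998222351), 0.048190779983997345) [0.5526269  0.30365905] [0.6275952 0.3856871]
[ 0.58185467 -0.09741709] [ 0.01385467 -0.12741709] 0.1281681235963681 58.90566572909701
```

```bash
cat >> h.py <<'E'
from scipy.optimize import least_squares
LOC=dict(stand=(0,0,0),knob_top=(-.105,-.08,.095),case_floor=(0,0,.057),staple=(-.083,0,.07),lid_hinge=(.06,0,.105))
def fitcase(obs,x0,block=None):
    # obs: list (cam,label,pixel); params ax,ay,psi,(stand yaw)
    def w(p,l):
        c,s=np.cos(p[2]),np.sin(p[2]); x,y,z=LOC[l]; return np.array([p[0]+c*x-s*y,p[1]+s*x+c*y,z])
    f=lambda p:np.concatenate([P(n,w(p,l))-u for n,l,u in obs])
    r=least_squares(f,x0,loss="soft_l1"); return r.x,[(n,l,np.round(P(n,w(r.x,l))-u,1)) for n,l,u in obs]
def look_case(x0,labs=tuple(LOC)):
    obs=[]
    for n in("side","top"):
        robot.get_image(n)
        for l in labs:
            u,s=pp(n,l)
            if s>.5: obs.append((n,l,u))
    p,r=fitcase(obs,x0); print(np.round(p,4),np.degrees(p[2])); [print(*k) for k in r]; return p
E
python3 - <<'E'
from h import *
p=look_case([.568,.03,1.05])
for b in ((.4053,.0597),(.3999,.0632)): d=p[:2]-b; print(yaw(d),np.linalg.norm(d))
E
```

```text
[0.5688 0.0312 1.0581] 60.622233454336204
side stand [0.8 0.2]
side knob_top [0.8 2.3]
side case_floor [ 0.6 -3.7]
side staple [  83.2 -115.9]
side lid_hinge [ 0.3 -0.7]
top stand [-0.6 -1.5]
top knob_top [-3.2 -0.3]
top case_floor [-0.5  0.3]
top staple [-2.2 -3.8]
top lid_hinge [ 1.8 -0.2]
-9.887444271841591 0.16596002881775876
-10.727670252965845 0.1718993022356424
```

```bash
cat >> h.py <<'E'
from scipy.spatial.transform import Rotation as Ro
def pose(yw,tilt=0):
    # tool x at yaw yw (deg), z down, then tilt about tool x
    y=np.radians(yw); x=np.array([np.cos(y),np.sin(y),0]); z=np.array([0,0,-1.])
    return np.c_[x,np.cross(z,x),z]@Ro.from_rotvec([np.radians(tilt),0,0]).as_matrix()
def go(*ts,frm=None):
    s=robot.get_state(); p0,R0=(np.array(s["tcp_pos"]),np.array(s["ee_rot"])) if frm is None else frm
    for t in ts:
        R=pose(*t[1:]); d=R0.T@(np.array(t[0])-p0)*1000; r=np.degrees(Ro.from_matrix(R0.T@R).as_rotvec())
        print(dict(zip(("x","y","z","ax","ay","az"),np.round(np.r_[d,r],1).tolist())))
E
python3 - <<'E'
from h import *
go(((.584,-.0985,.16),97))
E
```

```text
{'x': 495.8, 'y': -226.0, 'z': 71.3, 'ax': 0.0, 'ay': 0.0, 'az': -73.4}
```

>>> {"op": "arm_command", "data": {
  "motion": [
    {"grip":45,"x":496,"y":-226,"z":20,"az":-73.4},
    {"grip":45,"x":496,"y":-226,"z":20,"az":-73.4},
    {"grip":45,"x":496,"y":-226,"z":20,"az":-73.4},
    {"grip":45,"x":496,"y":-226,"z":20,"az":-73.4},
    {"grip":45,"x":496,"y":-226,"z":20,"az":-73.4},
    {"grip":45,"x":496,"y":-226,"z":20,"az":-73.4},
    {"grip":45,"x":496,"y":-226,"z":20,"az":-73.4},
    {"grip":45,"x":496,"y":-226,"z":20,"az":-73.4},
    {"grip":45,"x":496,"y":-226,"z":71,"az":-73.4},
    {"grip":45,"x":496,"y":-226,"z":71,"az":-73.4}
  ]
}}

```text
schema error: expected keys grip, x, y, z, ax, ay, az
```

```bash
python3 - <<'E'
from h import *
st(); go(((.584,-.0985,.16),97))
E
```

```text
2.35 [ 0.2201 -0.504   0.2313] [-0.3  0.1 -0.6] 1.0009090631997988 0.0
[[0.916, 0.4, -0.0], [0.4, -0.916, -0.0], [-0.0, 0.0, -1.0]] [-1.23  0.3   1.52 -0.    1.32 -0.07]
{'x': 495.8, 'y': -226.0, 'z': 71.3, 'ax': 0.0, 'ay': 0.0, 'az': -73.4}
```

All keys are needed.

>>> {"op": "arm_command", "data": {
  "motion": [
    {"grip":45,"x":496,"y":-226,"z":20,"ax":0,"ay":0,"az":-73},
    {"grip":45,"x":496,"y":-226,"z":20,"ax":0,"ay":0,"az":-73},
    {"grip":45,"x":496,"y":-226,"z":20,"ax":0,"ay":0,"az":-73},
    {"grip":45,"x":496,"y":-226,"z":20,"ax":0,"ay":0,"az":-73},
    {"grip":45,"x":496,"y":-226,"z":20,"ax":0,"ay":0,"az":-73},
    {"grip":45,"x":496,"y":-226,"z":20,"ax":0,"ay":0,"az":-73},
    {"grip":45,"x":496,"y":-226,"z":20,"ax":0,"ay":0,"az":-73},
    {"grip":45,"x":496,"y":-226,"z":20,"ax":0,"ay":0,"az":-73},
    {"grip":45,"x":496,"y":-226,"z":71,"ax":0,"ay":0,"az":-73},
    {"grip":45,"x":496,"y":-226,"z":71,"ax":0,"ay":0,"az":-73}
  ]
}}

```text
time_s: 3.18
tcp_pos: [0.4976, -0.1946, 0.1971]
ee_rot: [[-0.097, 0.995, 0.001], [0.995, 0.097, -0.001], [-0.001, 0.001, -1.0]]
force: [1.1, -2.4, -0.4]
finger_gap: 0.525
grip_force: 0.0
```

```bash
python3 - <<'E'
from h import *
st(); go(((.584,-.0985,.15),97))
E
```

```text
3.18 [ 0.4976 -0.1946  0.1971] [ 1.1 -2.4 -0.4] 0.5252148581164021 0.0
[[-0.097, 0.995, 0.001], [0.995, 0.097, -0.001], [-0.001, 0.001, -1.0]] [-0.44  0.29  1.61 -0.    1.24 -0.54]
{'x': 87.3, 'y': 95.3, 'z': 47.1, 'ax': 0.1, 'ay': 0.0, 'az': -1.4}
```

>>> {"op": "arm_command", "data": {
  "motion": [
    {"grip":45,"x":87,"y":95,"z":47,"ax":0,"ay":0,"az":0},
    {"grip":45,"x":87,"y":95,"z":47,"ax":0,"ay":0,"az":0},
    {"grip":45,"x":87,"y":95,"z":47,"ax":0,"ay":0,"az":0},
    {"grip":45,"x":87,"y":95,"z":47,"ax":0,"ay":0,"az":0},
    {"grip":45,"x":87,"y":95,"z":47,"ax":0,"ay":0,"az":0},
    {"grip":45,"x":87,"y":95,"z":47,"ax":0,"ay":0,"az":0}
  ]
}}

```text
time_s: 3.68
tcp_pos: [0.5828, -0.101, 0.1495]
ee_rot: [[-0.092, 0.996, -0.001], [0.996, 0.092, -0.0], [0.0, -0.001, -1.0]]
force: [0.0, -0.2, 0.7]
finger_gap: 0.526
grip_force: 0.0
```

```bash
python3 - <<'E'
from h import *
st(); go(((.584,-.0985,.15),97),((.584,-.0985,.048),97))
pics("1"); both("knob_top")
a=cv2.imread("pics/top1.png")[70:270,150:400]; b=cv2.imread("pics/side1.png")[70:270,130:380]
cv2.imwrite("pics/c1.png",cv2.resize(np.vstack([a,b]),None,fx=1.5,fy=1.5))
E
```

```text
3.68 [ 0.5828 -0.101   0.1495] [ 0.  -0.2  0.7] 0.5259398185312097 0.0
[[-0.092, 0.996, -0.001], [0.996, 0.092, -0.0], [0.0, -0.001, -1.0]] [-0.23  0.47  1.49 -0.    1.19 -0.33]
{'x': 2.4, 'y': 1.4, 'z': -0.5, 'ax': -0.0, 'ay': -0.0, 'az': -1.7}
{'x': 2.4, 'y': 1.5, 'z': 101.5, 'ax': -0.0, 'ay': -0.0, 'az': -1.7}
knob_top 0.96 0.00 side [232.6 164. ] top None
```

View pics/c1.png

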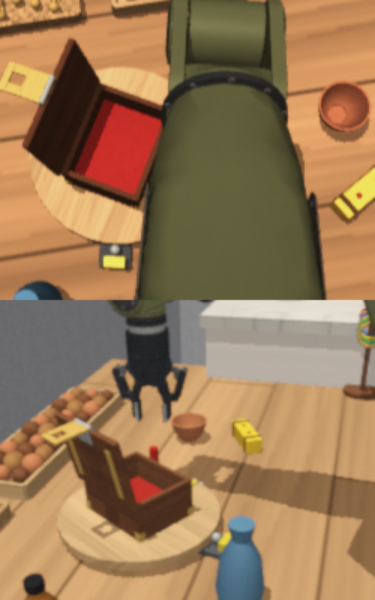

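The gripper stands right above the red knob (side crop 153,455) with its fingers on either side. The arm hides the knob in the top view. I'll descend and grip.

>>> {"op": "arm_command", "data": {
  "motion": [
    {"grip":45,"x":1,"y":0,"z":40,"ax":0,"ay":0,"az":0},
    {"grip":45,"x":1,"y":0,"z":75,"ax":0,"ay":0,"az":0},
    {"grip":45,"x":1,"y":0,"z":101,"ax":0,"ay":0,"az":0},
    {"grip":45,"x":1,"y":0,"z":101,"ax":0,"ay":0,"az":0},
    {"grip":45,"x":1,"y":0,"z":101,"ax":0,"ay":0,"az":0},
    {"grip":12,"x":1,"y":0,"z":101,"ax":0,"ay":0,"az":0},
    {"grip":12,"x":1,"y":0,"z":101,"ax":0,"ay":0,"az":0},
    {"grip":12,"x":1,"y":0,"z":101,"ax":0,"ay":0,"az":0},
    {"grip":12,"x":1,"y":0,"z":101,"ax":0,"ay":0,"az":0},
    {"grip":12,"x":1,"y":0,"z":101,"ax":0,"ay":0,"az":0}
  ],
  "squeeze": 25
}}

```text
time_s: 4.72
tcp_pos: [0.584, -0.1006, 0.0512]
ee_rot: [[-0.091, 0.996, 0.004], [0.996, 0.091, -0.001], [-0.002, 0.004, -1.0]]
force: [-0.8, -1.3, 8.4]
finger_gap: 0.204
grip_force: 25.1
```

```bash
python3 - <<'E'
from h import *
s=robot.get_state(); st()
A=np.array([.5688,.0312]); k=np.array(s["tcp_pos"]); d=k[:2]-A; print(np.linalg.norm(d),yaw(d))
y0=yaw(np.array(s["ee_rot"])[:,0]); tot=yaw(d)-(-142.7-10.3); print(tot)
ts=[]
for f in np.arange(1,15)/14:
    a=np.radians(-tot*f); R=np.array([[np.cos(a),-np.sin(a)],[np.sin(a),np.cos(a)]]); q=A+R@d
    ts.append(((q[0],q[1],k[2]),y0-tot*f))
go(*ts)
E
```

```text
4.72 [ 0.584  -0.1006  0.0512] [-0.8 -1.3  8.4] 0.20378912250878295 25.08503347635269
[[-0.091, 0.996, 0.004], [0.996, 0.091, -0.001], [-0.002, 0.004, -1.0]] [-0.23  0.59  1.55 -0.    0.99 -0.32]
0.1326435649713049 -83.40229223748683
69.59770776251317
{'x': 0.2, 'y': -11.5, 'z': -0.0, 'ax': 0.2, 'ay': 0.1, 'az': 5.0}
{'x': 1.4, 'y': -22.9, 'z': -0.1, 'ax': 0.2, 'ay': 0.1, 'az': 9.9}
{'x': 3.6, 'y': -34.2, 'z': -0.1, 'ax': 0.2, 'ay': 0.1, 'az': 14.9}
{'x': 6.8, 'y': -45.3, 'z': -0.2, 'ax': 0.2, 'ay': 0.0, 'az': 19.9}
{'x': 10.9, 'y': -56.0, 'z': -0.2, 'ax': 0.2, 'ay': 0.0, 'az': 24.9}
{'x': 16.0, 'y': -66.4, 'z': -0.3, 'ax': 0.2, 'ay': 0.0, 'az': 29.8}
{'x': 21.9, 'y': -76.2, 'z': -0.3, 'ax': 0.2, 'ay': 0.0, 'az': 34.8}
{'x': 28.6, 'y': -85.6, 'z': -0.4, 'ax': 0.2, 'ay': 0.0, 'az': 39.8}
{'x': 36.2, 'y': -94.3, 'z': -0.4, 'ax': 0.2, 'ay': 0.0, 'az': 44.7}
{'x': 44.4, 'y': -102.3, 'z': -0.4, 'ax': 0.2, 'ay': -0.0, 'az': 49.7}
{'x': 53.3, 'y': -109.6, 'z': -0.5, 'ax': 0.2, 'ay': -0.0, 'az': 54.7}
{'x': 62.8, 'y': -116.0, 'z': -0.5, 'ax': 0.2, 'ay': -0.0, 'az': 59.7}
{'x': 72.9, 'y': -121.6, 'z': -0.6, 'ax': 0.2, 'ay': -0.0, 'az': 64.6}
{'x': 83.4, 'y': -126.4, 'z': -0.6, 'ax': 0.2, 'ay': -0.1, 'az': 69.6}
```

>>> {"op": "arm_command", "data": {
  "motion": [
    {"grip":12,"x":0.2,"y":-11.5,"z":0,"ax":0,"ay":0,"az":5},
    {"grip":12,"x":1.4,"y":-23,"z":0,"ax":0,"ay":0,"az":10},
    {"grip":12,"x":3.6,"y":-34,"z":0,"ax":0,"ay":0,"az":15},
    {"grip":12,"x":6.8,"y":-45,"z":0,"ax":0,"ay":0,"az":20},
    {"grip":12,"x":11,"y":-56,"z":0,"ax":0,"ay":0,"az":25},
    {"grip":12,"x":16,"y":-66,"z":0,"ax":0,"ay":0,"az":30},
    {"grip":12,"x":22,"y":-76,"z":0,"ax":0,"ay":0,"az":35},
    {"grip":12,"x":28.6,"y":-85.6,"z":0,"ax":0,"ay":0,"az":40},
    {"grip":12,"x":36,"y":-94,"z":0,"ax":0,"ay":0,"az":45},
    {"grip":12,"x":36,"y":-94,"z":0,"ax":0,"ay":0,"az":45}
  ]
}}

```text
time_s: 5.55
tcp_pos: [0.4865, -0.0722, 0.0512]
ee_rot: [[0.644, 0.765, 0.004], [0.765, -0.644, -0.001], [0.002, 0.004, -1.0]]
force: [1.0, -0.1, 5.8]
finger_gap: 0.201
grip_force: 26.2
```

```bash
python3 - <<'E'
from h import *
s=robot.get_state(); st()
A=np.array([.5688,.0312]); k=np.array(s["tcp_pos"]); d=k[:2]-A; print(np.linalg.norm(d),yaw(d))
y0=yaw(np.array(s["ee_rot"])[:,0]); tot=yaw(d)-(-142.7-10.3); print(tot)
ts=[]
for f in np.arange(1,7)/6:
    a=np.radians(-tot*f); R=np.array([[np.cos(a),-np.sin(a)],[np.sin(a),np.cos(a)]]); q=A+R@d
    ts.append(((q[0],q[1],k[2]),y0-tot*f))
go(*ts)
E
```

```text
5.55 [ 0.4865 -0.0722  0.0512] [ 1.  -0.1  5.8] 0.20068385027240468 26.168096959590912
[[0.644, 0.765, 0.004], [0.765, -0.644, -0.001], [0.002, 0.004, -1.0]] [-0.22  0.41  1.85  0.    0.88  0.48]
0.13214297085009147 -128.5268541717211
24.473145828278888
{'x': 0.1, 'y': -9.4, 'z': -0.0, 'ax': 0.2, 'ay': -0.1, 'az': 4.1}
{'x': 0.8, 'y': -18.8, 'z': -0.1, 'ax': 0.2, 'ay': -0.1, 'az': 8.2}
{'x': 2.2, 'y': -28.1, 'z': -0.1, 'ax': 0.2, 'ay': -0.2, 'az': 12.2}
{'x': 4.3, 'y': -37.3, 'z': -0.1, 'ax': 0.2, 'ay': -0.2, 'az': 16.3}
{'x': 7.0, 'y': -46.3, 'z': -0.2, 'ax': 0.2, 'ay': -0.2, 'az': 20.4}
{'x': 10.4, 'y': -55.0, 'z': -0.2, 'ax': 0.2, 'ay': -0.2, 'az': 24.5}
```

>>> {"op": "arm_command", "data": {
  "motion": [
    {"grip":12,"x":0.1,"y":-9.4,"z":0,"ax":0,"ay":0,"az":4},
    {"grip":12,"x":0.8,"y":-19,"z":0,"ax":0,"ay":0,"az":8},
    {"grip":12,"x":2.2,"y":-28,"z":0,"ax":0,"ay":0,"az":12},
    {"grip":12,"x":4.3,"y":-37,"z":0,"ax":0,"ay":0,"az":16},
    {"grip":12,"x":7,"y":-46,"z":0,"ax":0,"ay":0,"az":20},
    {"grip":12,"x":10,"y":-54,"z":0,"ax":0,"ay":0,"az":24},
    {"grip":12,"x":10,"y":-54,"z":0,"ax":0,"ay":0,"az":24},
    {"grip":12,"x":10,"y":-54,"z":0,"ax":0,"ay":0,"az":24}
  ]
}}

```text
time_s: 6.22
tcp_pos: [0.4524, -0.0299, 0.0512]
ee_rot: [[0.897, 0.441, 0.005], [0.441, -0.897, 0.0], [0.004, 0.002, -1.0]]
force: [-0.7, 7.3, 13.4]
finger_gap: 0.206
grip_force: 29.7
```

```bash
python3 - <<'E'
from h import *
s=robot.get_state(); st()
A=np.array([.5688,.0312]); k=np.array(s["tcp_pos"]); d=k[:2]-A; print(np.linalg.norm(d),yaw(d)+142.7, "tool-frame force",np.array(s["ee_rot"]).T@s["force"])
E
```

```text
6.22 [ 0.4524 -0.0299  0.0512] [-0.7  7.3 13.4] 0.20608130131645455 29.717564284801483
[[0.897, 0.441, 0.005], [0.441, -0.897, 0.0], [0.004, 0.002, -1.0]] [-0.15  0.34  1.95  0.    0.85  0.97]
0.1314505292740401 -9.609937145126082 tool-frame force [  2.62118509  -6.86336902 -13.44969906]
```

The post is pulling onward in the turning direction, so the detent is drawing the disc in. Releasing now should let it centre.

>>> {"op": "arm_command", "data": {
  "motion": [
    {"grip":12,"x":0,"y":-3,"z":0,"ax":0,"ay":0,"az":1},
    {"grip":40,"x":0,"y":-3,"z":0,"ax":0,"ay":0,"az":1},
    {"grip":40,"x":0,"y":-3,"z":0,"ax":0,"ay":0,"az":1},
    {"grip":40,"x":0,"y":-3,"z":0,"ax":0,"ay":0,"az":1},
    {"grip":40,"x":0,"y":-3,"z":0,"ax":0,"ay":0,"az":1},
    {"grip":40,"x":0,"y":-3,"z":-40,"ax":0,"ay":0,"az":1},
    {"grip":40,"x":0,"y":-3,"z":-80,"ax":0,"ay":0,"az":1},
    {"grip":50,"x":0,"y":-3,"z":-120,"ax":0,"ay":0,"az":1},
    {"grip":60,"x":0,"y":-3,"z":-120,"ax":0,"ay":0,"az":1}
  ]
}}

```text
time_s: 6.97
tcp_pos: [0.4522, -0.0283, 0.1758]
ee_rot: [[0.905, 0.426, 0.01], [0.426, -0.905, -0.001], [0.009, 0.006, -1.0]]
force: [1.0, 0.2, 1.7]
finger_gap: 0.698
grip_force: 0.0
```

```bash
python3 - <<'E'
from h import *
st()
go(((.446,-.346,.16),30),((.446,-.346,.16),120),((.446,-.346,.16),-60))
E
```

```text
6.97 [ 0.4522 -0.0283  0.1758] [1.  0.2 1.7] 0.6983633513739135 0.0
[[0.905, 0.426, 0.01], [0.426, -0.905, -0.001], [0.009, 0.006, -1.0]] [-0.14  0.14  1.86  0.    1.14  0.99]
{'x': -141.1, 'y': 284.7, 'z': 16.2, 'ax': 0.3, 'ay': -0.5, 'az': -4.8}
{'x': -141.1, 'y': 284.7, 'z': 16.2, 'ax': 0.7, 'ay': -0.1, 'az': -94.8}
{'x': -141.1, 'y': 284.7, 'z': 16.2, 'ax': -0.1, 'ay': -0.6, 'az': 85.2}
```

```bash
python3 - <<'E'
from h import *
pics("2")
both("pin_box"); both("pin_box_center")
for n in("side","top"):
    o=robot.outline_of(n,"pin_box")[0]
    m=o["pixels"].astype(np.uint8); M=cv2.moments(m,True); c=(M["m10"]/M["m00"],M["m01"]/M["m00"]); print(n,c,[np.round(atz(n,c,z),4) for z in(.018,.03,.036)])
E
```

```text
pin_box 0.77 0.60 side [293.5 162.3] top [390.  196.8] X [ 0.4477 -0.3432  0.0117] err 0.0
pin_box_center 0.83 0.90 side [294.8 157.1] top [390.9 196.2] X [ 0.4444 -0.3375  0.0347] err 0.5
side (293.59574468085106, 160.45592705167172) [array([ 0.4478, -0.3447]), array([ 0.4434, -0.3205]), array([ 0.4412, -0.3084])]
top (393.1970802919708, 196.2785888077859) [array([ 0.4469, -0.3488]), array([ 0.4452, -0.3444]), array([ 0.4444, -0.3422])]
```

>>> {"op": "arm_command", "data": {
  "motion": [
    {"grip":70,"x":-70,"y":142,"z":0,"ax":0,"ay":0,"az":-50},
    {"grip":70,"x":-70,"y":142,"z":0,"ax":0,"ay":0,"az":-50},
    {"grip":70,"x":-140,"y":284,"z":16,"ax":0,"ay":0,"az":-94},
    {"grip":70,"x":-140,"y":284,"z":16,"ax":0,"ay":0,"az":-94},
    {"grip":70,"x":-140,"y":284,"z":16,"ax":0,"ay":0,"az":-94},
    {"grip":70,"x":-140,"y":284,"z":16,"ax":0,"ay":0,"az":-94},
    {"grip":70,"x":-140,"y":284,"z":16,"ax":0,"ay":0,"az":-94},
    {"grip":70,"x":-140,"y":284,"z":16,"ax":0,"ay":0,"az":-94},
    {"grip":70,"x":-140,"y":284,"z":16,"ax":0,"ay":0,"az":-94},
    {"grip":70,"x":-140,"y":284,"z":16,"ax":0,"ay":0,"az":-94}
  ]
}}

```text
time_s: 8.2
tcp_pos: [0.4429, -0.3476, 0.1513]
ee_rot: [[-0.028, 1.0, -0.001], [1.0, 0.028, 0.001], [0.001, -0.001, -1.0]]
force: [-0.2, 0.1, -0.7]
finger_gap: 0.818
grip_force: 0.0
```

```bash
python3 - <<'E'
from h import *
st()
go(((.447,-.345,.09),120),((.447,-.345,.09),120,0))
E
```

```text
8.2 [ 0.4429 -0.3476  0.1513] [-0.2  0.1 -0.7] 0.8178117311101474 0.0
[[-0.028, 1.0, -0.001], [1.0, 0.028, 0.001], [0.001, -0.001, -1.0]] [-0.73  0.41  1.57 -0.    1.17 -0.76]
{'x': 2.4, 'y': 4.3, 'z': 61.3, 'ax': -0.1, 'ay': -0.1, 'az': -28.4}
{'x': 2.4, 'y': 4.3, 'z': 61.3, 'ax': -0.1, 'ay': -0.1, 'az': -28.4}
```

>>> {"op": "arm_command", "data": {
  "motion": [
    {"grip":70,"x":2,"y":3.5,"z":50,"ax":0,"ay":0,"az":-28.4},
    {"grip":70,"x":2,"y":3.5,"z":50,"ax":0,"ay":0,"az":-28.4},
    {"grip":70,"x":2,"y":3.5,"z":50,"ax":0,"ay":0,"az":-28.4},
    {"grip":70,"x":2,"y":3.5,"z":50,"ax":0,"ay":0,"az":-28.4},
    {"grip":70,"x":2,"y":3.5,"z":80,"ax":0,"ay":0,"az":-28.4},
    {"grip":70,"x":2,"y":3.5,"z":110,"ax":0,"ay":0,"az":-28.4},
    {"grip":70,"x":2,"y":3.5,"z":130,"ax":0,"ay":0,"az":-28.4},
    {"grip":70,"x":2,"y":3.5,"z":140,"ax":0,"ay":0,"az":-28.4},
    {"grip":70,"x":2,"y":3.5,"z":144,"ax":0,"ay":0,"az":-28.4},
    {"grip":70,"x":2,"y":3.5,"z":144,"ax":0,"ay":0,"az":-28.4}
  ]
}}

```text
time_s: 9.03
tcp_pos: [0.4472, -0.3422, 0.0083]
ee_rot: [[-0.497, 0.867, -0.001], [0.867, 0.497, 0.001], [0.001, -0.0, -1.0]]
force: [-0.4, -0.3, 0.6]
finger_gap: 0.82
grip_force: 0.0
```

>>> {"op": "arm_command", "data": {
  "motion": [
    {"grip":30,"x":0,"y":0,"z":0,"ax":0,"ay":0,"az":0},
    {"grip":30,"x":0,"y":0,"z":0,"ax":0,"ay":0,"az":0},
    {"grip":30,"x":0,"y":0,"z":0,"ax":0,"ay":0,"az":0},
    {"grip":30,"x":0,"y":0,"z":0,"ax":0,"ay":0,"az":0},
    {"grip":30,"x":0,"y":0,"z":0,"ax":0,"ay":0,"az":0},
    {"grip":30,"x":0,"y":0,"z":0,"ax":0,"ay":0,"az":0}
  ],
  "squeeze": 40
}}

```text
time_s: 9.53
tcp_pos: [0.4479, -0.3428, 0.0101]
ee_rot: [[-0.497, 0.868, 0.002], [0.868, 0.497, -0.001], [-0.002, 0.001, -1.0]]
force: [-1.1, 0.6, 7.3]
finger_gap: 0.414
grip_force: 41.2
```

```bash
python3 - <<'E'
from h import *
st()
E
```

```text
9.53 [ 0.4479 -0.3428  0.0101] [-1.1  0.6  7.3] 0.4137446915949544 41.19747698307037
[[-0.497, 0.868, 0.002], [0.868, 0.497, -0.001], [-0.002, 0.001, -1.0]] [-0.72  0.61  1.65  0.    0.88 -1.24]
```

>>> {"op": "arm_command", "data": {
  "motion": [
    {"grip":30,"x":0,"y":0,"z":-40,"ax":0,"ay":0,"az":0},
    {"grip":30,"x":0,"y":0,"z":-80,"ax":0,"ay":0,"az":10},
    {"grip":30,"x":0,"y":0,"z":-120,"ax":0,"ay":0,"az":20},
    {"grip":30,"x":0,"y":0,"z":-150,"ax":0,"ay":0,"az":30},
    {"grip":30,"x":0,"y":0,"z":-180,"ax":0,"ay":0,"az":39},
    {"grip":30,"x":0,"y":0,"z":-180,"ax":0,"ay":0,"az":39},
    {"grip":30,"x":0,"y":0,"z":-180,"ax":0,"ay":0,"az":39}
  ]
}}

```text
time_s: 10.12
tcp_pos: [0.4478, -0.3427, 0.1913]
ee_rot: [[0.166, 0.986, 0.003], [0.986, -0.166, -0.003], [-0.002, 0.004, -1.0]]
force: [-0.4, 0.5, -2.8]
finger_gap: 0.412
grip_force: 41.3
```

```bash
python3 - <<'E'
from h import *
st(); pics("3")
p=look_case([.5688,.0312,-.18])
both("lid_edge"); both("hasp_hinge"); both("hasp_tip")
a=cv2.imread("pics/top3.png")[60:290,100:420]; b=cv2.imread("pics/side3.png")[60:290,100:420]
cv2.imwrite("pics/c3.png",cv2.resize(np.vstack([a,b]),None,fx=1.3,fy=1.3))
E
```

```text
10.12 [ 0.4478 -0.3427  0.1913] [-0.4  0.5 -2.8] 0.4116226860643996 41.31364703178406
[[0.166, 0.986, 0.003], [0.986, -0.166, -0.003], [-0.002, 0.004, -1.0]] [-0.72  0.36  1.53  0.    1.24 -0.55]
[ 0.5634  0.0337 -0.1623] -9.301733767503425
side stand [-0.5 -0. ]
side knob_top [-2.3  1.2]
side case_floor [ 0.6 -1. ]
side staple [ 4.4 -1.1]
side lid_hinge [-2.4 -0.2]
top stand [ 0.8 -1.8]
top knob_top [1. 1.]
top case_floor [-0.6  0.2]
top staple [-3.  -0.3]
top lid_hinge [0.1 3. ]
lid_edge 0.61 0.87 side [183.9 138.6] top [226.7 103.2] X [0.6614 0.0106 0.2227] err 1.5
hasp_hinge 0.00 0.85 side None top [224.4 100.5]
hasp_tip 0.53 0.88 side [166.  131.5] top [227.7  74.8] X [ 7.166e-01 -7.000e-04  2.326e-01] err 1.3
```

View pics/c3.png

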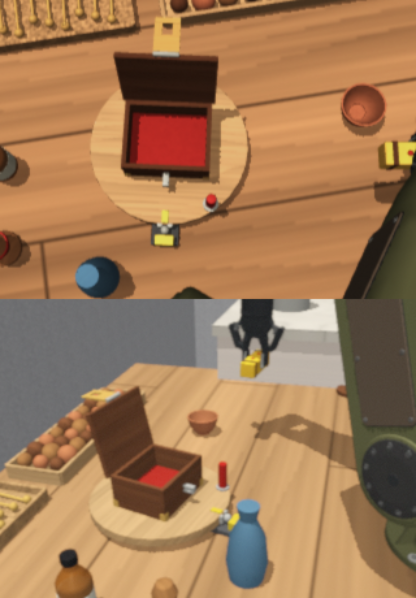

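The disc sits in the detent: the mark and ball are in line with the block at crop (165,225). The box is held level in the gripper. Next I'll carry it over the case.

```bash
python3 - <<'E'
from h import *
go(((.559,.0334,.191),80.2))
E
```

```text
{'x': 388.7, 'y': 50.4, 'z': -2.2, 'ax': 0.0, 'ay': -0.0, 'az': 0.6}
```

>>> {"op": "arm_command", "data": {
  "motion": [
    {"grip":30,"x":39,"y":5,"z":0,"ax":0,"ay":0,"az":0.5},
    {"grip":30,"x":79,"y":10,"z":0,"ax":0,"ay":0,"az":0.5},
    {"grip":30,"x":119,"y":15,"z":0,"ax":0,"ay":0,"az":0.5},
    {"grip":30,"x":159,"y":21,"z":0,"ax":0,"ay":0,"az":0.5},
    {"grip":30,"x":199,"y":26,"z":0,"ax":0,"ay":0,"az":0.5},
    {"grip":30,"x":239,"y":31,"z":0,"ax":0,"ay":0,"az":0.5},
    {"grip":30,"x":279,"y":36,"z":0,"ax":0,"ay":0,"az":0.5},
    {"grip":30,"x":319,"y":41,"z":0,"ax":0,"ay":0,"az":0.5},
    {"grip":30,"x":359,"y":47,"z":0,"ax":0,"ay":0,"az":0.5},
    {"grip":30,"x":388,"y":50,"z":0,"ax":0,"ay":0,"az":0.5}
  ]
}}

```text
time_s: 11.95
tcp_pos: [0.559, 0.0358, 0.189]
ee_rot: [[0.167, 0.986, 0.0], [0.986, -0.167, 0.0], [0.0, 0.0, -1.0]]
force: [0.3, -0.6, -1.0]
finger_gap: 0.413
grip_force: 41.2
```

>>> {"op": "arm_command", "data": {
  "motion": [
    {"grip":30,"x":0,"y":0,"z":0,"ax":0,"ay":0,"az":0},
    {"grip":30,"x":0,"y":0,"z":0,"ax":0,"ay":0,"az":0}
  ]
}}

```text
time_s: 12.12
tcp_pos: [0.5586, 0.0341, 0.1886]
ee_rot: [[0.165, 0.986, -0.0], [0.986, -0.165, -0.0], [-0.0, -0.0, -1.0]]
force: [-0.0, -0.5, -1.3]
finger_gap: 0.413
grip_force: 41.2
```

```bash
python3 - <<'E'
from h import *
st();pics("4")
go(((.559,.0334,.125),80.2),((.559,.0334,.069),80.2))
both("pin_box_center"); both("lid_edge")
cv2.imwrite("pics/c4.png",cv2.resize(cv2.imread("pics/side4.png")[60:290,100:420],None,fx=2,fy=2))
E
```

```text
12.12 [0.5586 0.0341 0.1886] [-0.  -0.5 -1.3] 0.41286375322209434 41.185975670814514
[[0.165, 0.986, -0.0], [0.986, -0.165, -0.0], [-0.0, -0.0, -1.0]] [-0.    0.36  1.55 -0.    1.24  0.16]
{'x': 1.2, 'y': 0.4, 'z': 63.7, 'ax': -0.0, 'ay': 0.0, 'az': 0.1}
{'x': 1.3, 'y': 0.4, 'z': 119.7, 'ax': -0.0, 'ay': 0.0, 'az': 0.1}
pin_box_center 0.72 0.00 side [220.6 153.2] top None
lid_edge 0.90 0.00 side [183.8 135.8] top None
```

View pics/c4.png

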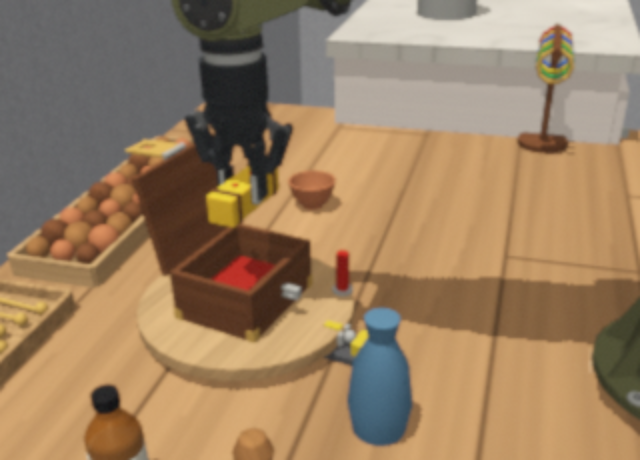

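The box is aligned over the open case and clear of the lid. I'll lower it slowly.

>>> {"op": "arm_command", "data": {
  "motion": [
    {"grip":30,"x":0,"y":0,"z":25,"ax":0,"ay":0,"az":0},
    {"grip":30,"x":0,"y":0,"z":50,"ax":0,"ay":0,"az":0},
    {"grip":30,"x":0,"y":0,"z":75,"ax":0,"ay":0,"az":0},
    {"grip":30,"x":0,"y":0,"z":95,"ax":0,"ay":0,"az":0},
    {"grip":30,"x":0,"y":0,"z":105,"ax":0,"ay":0,"az":0},
    {"grip":30,"x":0,"y":0,"z":112,"ax":0,"ay":0,"az":0},
    {"grip":30,"x":0,"y":0,"z":116,"ax":0,"ay":0,"az":0},
    {"grip":30,"x":0,"y":0,"z":118,"ax":0,"ay":0,"az":0},
    {"grip":30,"x":0,"y":0,"z":118,"ax":0,"ay":0,"az":0}
  ]
}}

```text
time_s: 13.17
tcp_pos: [0.5589, 0.0327, 0.0713]
ee_rot: [[0.168, 0.986, 0.001], [0.986, -0.168, -0.0], [0.0, 0.001, -1.0]]
force: [0.0, -0.2, -1.6]
finger_gap: 0.41
grip_force: 41.2
```

>>> {"op": "arm_command", "data": {
  "motion": [
    {"grip":30,"x":0,"y":0,"z":1.5,"ax":0,"ay":0,"az":0},
    {"grip":30,"x":0,"y":0,"z":3,"ax":0,"ay":0,"az":0},
    {"grip":30,"x":0,"y":0,"z":4.5,"ax":0,"ay":0,"az":0},
    {"grip":30,"x":0,"y":0,"z":5,"ax":0,"ay":0,"az":0},
    {"grip":30,"x":0,"y":0,"z":5,"ax":0,"ay":0,"az":0}
  ]
}}

```text
time_s: 13.58
tcp_pos: [0.5589, 0.0328, 0.0671]
ee_rot: [[0.168, 0.986, 0.001], [0.986, -0.168, -0.0], [0.0, 0.001, -1.0]]
force: [-5.1, -0.1, 12.0]
finger_gap: 0.41
grip_force: 42.8
```

Contact came at TCP z 67 mm, as expected for the floor. Releasing now.

>>> {"op": "arm_command", "data": {
  "motion": [
    {"grip":46,"x":0,"y":0,"z":0,"ax":0,"ay":0,"az":0},
    {"grip":46,"x":0,"y":0,"z":0,"ax":0,"ay":0,"az":0},
    {"grip":46,"x":0,"y":0,"z":0,"ax":0,"ay":0,"az":0},
    {"grip":46,"x":0,"y":0,"z":-5,"ax":0,"ay":0,"az":0},
    {"grip":46,"x":0,"y":0,"z":-20,"ax":0,"ay":0,"az":0},
    {"grip":46,"x":0,"y":0,"z":-50,"ax":0,"ay":0,"az":0},
    {"grip":46,"x":0,"y":0,"z":-90,"ax":0,"ay":0,"az":0},
    {"grip":20,"x":0,"y":-20,"z":-130,"ax":0,"ay":0,"az":0},
    {"grip":0,"x":20,"y":-40,"z":-165,"ax":0,"ay":0,"az":0},
    {"grip":0,"x":50,"y":-50,"z":-200,"ax":0,"ay":0,"az":0}
  ]
}}

```text
time_s: 14.42
tcp_pos: [0.5178, 0.0825, 0.2599]
ee_rot: [[0.17, 0.985, 0.001], [0.985, -0.17, -0.0], [0.0, 0.001, -1.0]]
force: [0.8, 1.2, 0.1]
finger_gap: 0.122
grip_force: 0.0
```

```bash
python3 - <<'E'
from h import *
st();pics("5")
both("pin_box_center"); both("lid_edge"); both("hasp_tip"); both("knob_top")
cv2.imwrite("pics/c5.png",cv2.resize(cv2.imread("pics/side5.png")[60:290,100:420],None,fx=2,fy=2))
E
```

```text
14.42 [0.5178 0.0825 0.2599] [0.8 1.2 0.1] 0.12162169375283592 0.0
[[0.17, 0.985, 0.001], [0.985, -0.17, -0.0], [0.0, 0.001, -1.0]] [ 0.09  0.22  1.55 -0.    1.37  0.26]
pin_box_center 0.86 0.77 side [224.9 197.6] top [229.  172.4] X [0.5566 0.029  0.075 ] err 0.7
lid_edge 0.82 0.97 side [187.5 137.9] top [227.2 104. ] X [0.6556 0.0091 0.2256] err 0.1
hasp_tip 0.31 0.57 side [222.  206.1] top [230.3  71.2] X [ 0.7059 -0.0175  0.0687] err 45.6
knob_top 0.81 0.61 side [273.1 184.9] top [261.2 210.7] X [ 0.4484 -0.0281  0.098 ] err 2.1
```

View pics/c5.png

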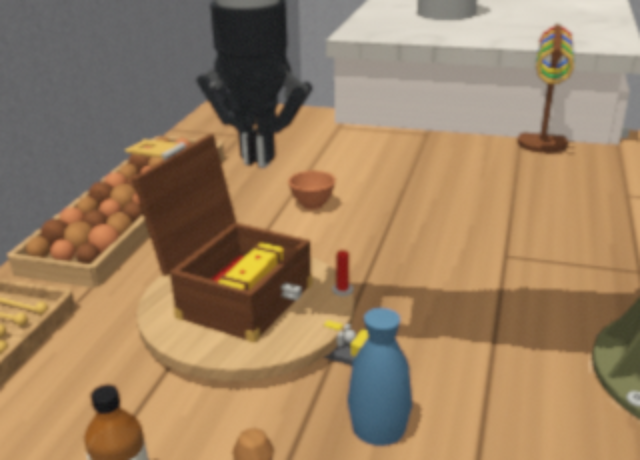

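The pin box lies flat in the case (centre z 75 mm), the knob is at its detent place, and the lid is untouched. Next I'll go over and behind the lid on its left, clear of the hasp.

```bash
cat >> h.py <<'E'
YC=-9.8; AX=np.array([.567,.032])
def C(x,y,z):
    a=np.radians(YC); return np.r_[AX+np.array([[np.cos(a),-np.sin(a)],[np.sin(a),np.cos(a)]])@[x,y],z]
def toC():
    a=np.radians(-YC); p=np.array(robot.get_state()["tcp_pos"]); print("case frame",np.round(np.array([[np.cos(a),-np.sin(a)],[np.sin(a),np.cos(a)]])@(p[:2]-AX),4),p[2])
E
python3 - <<'E'
from h import *
toC()
go((C(0,.062,.285),80.2),(C(.14,.062,.285),80.2),(C(.14,.062,.205),80.2))
E
```

```text
case frame [-0.0558  0.0417] 0.2563916528760955
{'x': 20.2, 'y': 55.8, 'z': -28.7, 'ax': -0.1, 'ay': 0.0, 'az': 0.1}
{'x': 20.0, 'y': 195.8, 'z': -28.9, 'ax': -0.1, 'ay': 0.0, 'az': 0.1}
{'x': 20.0, 'y': 195.9, 'z': 51.1, 'ax': -0.1, 'ay': 0.0, 'az': 0.1}
```

>>> {"op": "arm_command", "data": {
  "motion": [
    {"grip":0,"x":20,"y":5,"z":-30,"ax":0,"ay":0,"az":0},
    {"grip":0,"x":20,"y":40,"z":-32,"ax":0,"ay":0,"az":0},
    {"grip":0,"x":20,"y":78,"z":-32,"ax":0,"ay":0,"az":0},
    {"grip":0,"x":20,"y":116,"z":-32,"ax":0,"ay":0,"az":0},
    {"grip":0,"x":20,"y":154,"z":-32,"ax":0,"ay":0,"az":0},
    {"grip":0,"x":20,"y":192,"z":-32,"ax":0,"ay":0,"az":0},
    {"grip":0,"x":20,"y":196,"z":-25,"ax":0,"ay":0,"az":0},
    {"grip":0,"x":20,"y":196,"z":15,"ax":0,"ay":0,"az":0},
    {"grip":0,"x":20,"y":196,"z":50,"ax":0,"ay":0,"az":0},
    {"grip":0,"x":20,"y":196,"z":50,"ax":0,"ay":0,"az":0}
  ]
}}

```text
time_s: 15.75
tcp_pos: [0.7132, 0.0694, 0.1981]
ee_rot: [[0.168, 0.986, -0.013], [0.986, -0.168, -0.001], [-0.003, -0.013, -1.0]]
force: [-0.4, -0.3, -2.7]
finger_gap: -0.003
grip_force: 0.0
```

```bash
python3 - <<'E'
from h import *
st();toC()
t=.014;r=.105
ts=[]
for th in np.radians([102,95,88,80,72,64,56,48,40,32,24,16,8,0]):
    ts.append((C(.06-r*np.cos(th)+.01*np.sin(th)+t,.062,.105+r*np.sin(th)+.01*np.cos(th)),80.2))
go(*ts)
E
```

```text
15.75 [0.7132 0.0694 0.1981] [-0.4 -0.3 -2.7] -0.0030751249118588704 0.0
[[0.168, 0.986, -0.013], [0.986, -0.168, -0.001], [-0.003, -0.013, -1.0]] [ 0.05  0.72  0.98 -0.    1.46  0.22]
case frame [0.1377 0.0618] 0.1980526692616384
{'x': 0.3, 'y': -32.2, 'z': -7.2, 'ax': -0.7, 'ay': 0.2, 'az': 0.1}
{'x': 0.3, 'y': -44.8, 'z': -10.1, 'ax': -0.7, 'ay': 0.2, 'az': 0.1}
{'x': 0.3, 'y': -57.6, 'z': -11.5, 'ax': -0.7, 'ay': 0.2, 'az': 0.1}
{'x': 0.3, 'y': -72.3, 'z': -11.2, 'ax': -0.7, 'ay': 0.2, 'az': 0.1}
{'x': 0.4, 'y': -86.8, 'z': -8.8, 'ax': -0.7, 'ay': 0.2, 'az': 0.1}
{'x': 0.4, 'y': -100.8, 'z': -4.4, 'ax': -0.7, 'ay': 0.2, 'az': 0.1}
{'x': 0.5, 'y': -114.1, 'z': 1.9, 'ax': -0.7, 'ay': 0.2, 'az': 0.1}
{'x': 0.5, 'y': -126.4, 'z': 9.9, 'ax': -0.7, 'ay': 0.2, 'az': 0.1}
{'x': 0.5, 'y': -137.5, 'z': 19.7, 'ax': -0.7, 'ay': 0.2, 'az': 0.1}
{'x': 0.6, 'y': -147.1, 'z': 30.8, 'ax': -0.7, 'ay': 0.2, 'az': 0.1}
{'x': 0.6, 'y': -155.1, 'z': 43.2, 'ax': -0.7, 'ay': 0.2, 'az': 0.1}
{'x': 0.7, 'y': -161.2, 'z': 56.6, 'ax': -0.7, 'ay': 0.2, 'az': 0.1}
{'x': 0.7, 'y': -165.4, 'z': 70.7, 'ax': -0.7, 'ay': 0.2, 'az': 0.1}
{'x': 0.8, 'y': -167.7, 'z': 85.2, 'ax': -0.7, 'ay': 0.2, 'az': 0.1}
```

>>> {"op": "arm_command", "data": {
  "motion": [
    {"grip":0,"x":0,"y":-20,"z":-7,"ax":0,"ay":0,"az":0},
    {"grip":0,"x":0,"y":-32,"z":-7,"ax":0,"ay":0,"az":0},
    {"grip":0,"x":0,"y":-45,"z":-10,"ax":0,"ay":0,"az":0},
    {"grip":0,"x":0,"y":-58,"z":-11,"ax":0,"ay":0,"az":0},
    {"grip":0,"x":0,"y":-72,"z":-11,"ax":0,"ay":0,"az":0},
    {"grip":0,"x":0,"y":-87,"z":-9,"ax":0,"ay":0,"az":0},
    {"grip":0,"x":0,"y":-101,"z":-4,"ax":0,"ay":0,"az":0},
    {"grip":0,"x":0,"y":-114,"z":2,"ax":0,"ay":0,"az":0},
    {"grip":0,"x":0,"y":-126,"z":10,"ax":0,"ay":0,"az":0},
    {"grip":0,"x":0,"y":-137,"z":20,"ax":0,"ay":0,"az":0}
  ]
}}

```text
time_s: 16.58
tcp_pos: [0.5807, 0.093, 0.1899]
ee_rot: [[0.168, 0.986, 0.004], [0.986, -0.168, 0.0], [0.001, 0.003, -1.0]]
force: [1.4, -0.8, 1.0]
finger_gap: 0.003
grip_force: 0.8
```

```bash
python3 - <<'E'
from h import *
st();toC()
t=.014;r=.105
both("lid_edge");both("hasp_tip");both("hasp_hinge")
ts=[]
for th in np.radians([40,32,24,16,8,0]):
    ts.append((C(.06-r*np.cos(th)+.01*np.sin(th)+t,.062,.105+r*np.sin(th)+.01*np.cos(th)),80.2))
go(*ts)
E
```

```text
16.58 [0.5807 0.093  0.1899] [ 1.4 -0.8  1. ] 0.0026443412863494933 0.7565688580507413
[[0.168, 0.986, 0.004], [0.986, -0.168, 0.0], [0.001, 0.003, -1.0]] [0.1  0.42 1.46 0.   1.26 0.27]
case frame [0.0031 0.0625] 0.18989463154225789
lid_edge 0.82 0.97 side [187.5 137.9] top [227.2 104. ] X [0.6556 0.0091 0.2256] err 0.1
hasp_tip 0.31 0.57 side [222.  206.1] top [230.3  71.2] X [ 0.7059 -0.0175  0.0687] err 45.6
hasp_hinge 0.61 0.80 side [184.9 134.9] top [224.2 102.2] X [0.6572 0.0148 0.2354] err 0.7
{'x': -0.4, 'y': -4.0, 'z': 8.4, 'ax': 0.1, 'ay': -0.0, 'az': 0.1}
{'x': -0.3, 'y': -13.7, 'z': 19.4, 'ax': 0.1, 'ay': -0.0, 'az': 0.1}
{'x': -0.3, 'y': -21.9, 'z': 31.7, 'ax': 0.1, 'ay': -0.0, 'az': 0.1}
{'x': -0.3, 'y': -28.2, 'z': 44.9, 'ax': 0.1, 'ay': -0.0, 'az': 0.1}
{'x': -0.3, 'y': -32.6, 'z': 59.0, 'ax': 0.1, 'ay': -0.0, 'az': 0.1}
{'x': -0.3, 'y': -35.1, 'z': 73.5, 'ax': 0.1, 'ay': -0.0, 'az': 0.1}
```

>>> {"op": "arm_command", "data": {
  "motion": [
    {"grip":0,"x":0,"y":-4,"z":8,"ax":0,"ay":0,"az":0},
    {"grip":0,"x":0,"y":-14,"z":19,"ax":0,"ay":0,"az":0},
    {"grip":0,"x":0,"y":-22,"z":32,"ax":0,"ay":0,"az":0},
    {"grip":0,"x":0,"y":-28,"z":45,"ax":0,"ay":0,"az":0},
    {"grip":0,"x":0,"y":-33,"z":59,"ax":0,"ay":0,"az":0},
    {"grip":0,"x":0,"y":-35,"z":70,"ax":0,"ay":0,"az":0},
    {"grip":0,"x":0,"y":-35,"z":77,"ax":0,"ay":0,"az":0},
    {"grip":0,"x":0,"y":-35,"z":78,"ax":0,"ay":0,"az":0},
    {"grip":0,"x":0,"y":-35,"z":78,"ax":0,"ay":0,"az":0}
  ]
}}

```text
time_s: 17.63
tcp_pos: [0.5497, 0.0999, 0.1145]
ee_rot: [[0.168, 0.986, 0.011], [0.986, -0.168, 0.003], [0.004, 0.01, -1.0]]
force: [-0.8, 6.9, 39.9]
finger_gap: 0.004
grip_force: 20.1
```

```bash
python3 - <<'E'
from h import *
st();toC();pics("6")
both("lid_edge");both("hasp_tip");both("hasp_hinge")
cv2.imwrite("pics/c6.png",cv2.resize(cv2.imread("pics/side6.png")[60:290,100:420],None,fx=2,fy=2))
E
```

```text
17.63 [0.5497 0.0999 0.1145] [-0.8  6.9 39.9] 0.003696541425701365 20.065114479439217
[[0.168, 0.986, 0.011], [0.986, -0.168, 0.003], [0.004, 0.01, -1.0]] [0.11 0.44 1.62 0.   1.07 0.28]
case frame [-0.0287  0.064 ] 0.11446301010851058
lid_edge 0.71 0.91 side [243.2 191.1] top [222.1 191.4] X [0.5032 0.0492 0.1154] err 1.2
hasp_tip 0.67 0.00 side [249.1 168.6] top None
hasp_hinge 0.60 0.00 side [243.3 191.4] top None
```

View pics/c6.png

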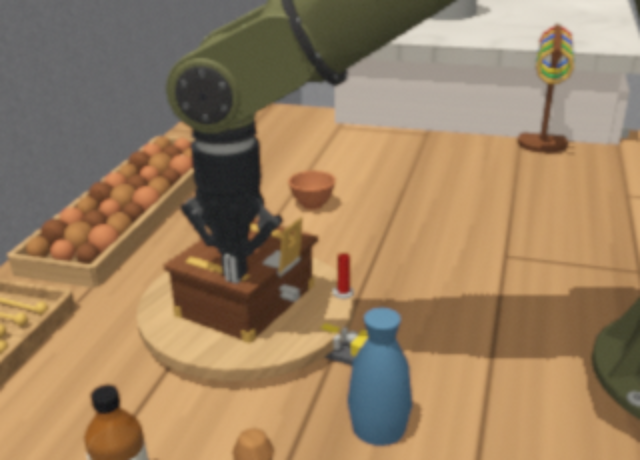

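The lid is shut (edge z 115 mm, tip on a hard stop) and the hasp stands up at crop (288,245). Next I'll raise the tool and move behind the hasp.

```bash
python3 - <<'E'
from h import *
go((C(-.02,.062,.205),80.2),(C(-.02,0,.205),80.2),(C(-.035,0,.15),80.2))
E
```

```text
{'x': -1.6, 'y': 9.5, 'z': -90.4, 'ax': 0.6, 'ay': -0.3, 'az': 0.1}
{'x': -63.6, 'y': 9.4, 'z': -90.7, 'ax': 0.6, 'ay': -0.3, 'az': 0.1}
{'x': -63.8, 'y': -6.2, 'z': -35.9, 'ax': 0.6, 'ay': -0.3, 'az': 0.1}
```

>>> {"op": "arm_command", "data": {
  "motion": [
    {"grip":0,"x":0,"y":9,"z":-40,"ax":0,"ay":0,"az":0},
    {"grip":0,"x":0,"y":9,"z":-80,"ax":0,"ay":0,"az":0},
    {"grip":0,"x":-15,"y":9,"z":-92,"ax":0,"ay":0,"az":0},
    {"grip":0,"x":-50,"y":9,"z":-92,"ax":0,"ay":0,"az":0},
    {"grip":0,"x":-63,"y":9,"z":-92,"ax":0,"ay":0,"az":0},
    {"grip":0,"x":-63,"y":0,"z":-70,"ax":0,"ay":0,"az":0},
    {"grip":0,"x":-63,"y":-6,"z":-36,"ax":0,"ay":0,"az":0},
    {"grip":0,"x":-63,"y":-6,"z":-36,"ax":0,"ay":0,"az":0}
  ]
}}

```text
time_s: 18.7
tcp_pos: [0.5266, 0.0374, 0.1398]
ee_rot: [[0.169, 0.986, -0.009], [0.986, -0.169, 0.0], [-0.001, -0.009, -1.0]]
force: [-1.9, -0.1, -1.3]
finger_gap: -0.003
grip_force: 0.0
```

```bash
python3 - <<'E'
from h import *
st();toC()
t=.014;r=.042
ts=[]
for f in (175,160,145,130,115,100,88,76,64,54,46):
    a=np.radians(f); ts.append((C(-.072-r*np.sin(a)-.002*np.cos(a)-t*np.cos(a),0,.111-r*np.cos(a)+.002*np.sin(a)),80.2))
go(*ts)
E
```

```text
18.7 [0.5266 0.0374 0.1398] [-1.9 -0.1 -1.3] -0.0026143670646831276 0.0
[[0.169, 0.986, -0.009], [0.986, -0.169, 0.0], [-0.001, -0.009, -1.0]] [0.   0.35 1.68 0.   1.12 0.17]
case frame [-0.0407 -0.0015] 0.13984693884467891
{'x': 1.5, 'y': -19.1, 'z': -13.0, 'ax': -0.5, 'ay': 0.1, 'az': 0.1}
{'x': 1.5, 'y': -30.7, 'z': -11.0, 'ax': -0.5, 'ay': 0.1, 'az': 0.1}
{'x': 1.6, 'y': -42.3, 'z': -6.3, 'ax': -0.5, 'ay': 0.1, 'az': 0.1}
{'x': 1.6, 'y': -53.2, 'z': 0.8, 'ax': -0.5, 'ay': 0.1, 'az': 0.1}
{'x': 1.6, 'y': -62.5, 'z': 9.8, 'ax': -0.5, 'ay': 0.1, 'az': 0.1}
{'x': 1.6, 'y': -69.7, 'z': 20.2, 'ax': -0.5, 'ay': 0.1, 'az': 0.1}
{'x': 1.7, 'y': -73.6, 'z': 29.0, 'ax': -0.5, 'ay': 0.1, 'az': 0.1}
{'x': 1.7, 'y': -75.6, 'z': 37.7, 'ax': -0.5, 'ay': 0.1, 'az': 0.1}
{'x': 1.7, 'y': -75.7, 'z': 46.1, 'ax': -0.5, 'ay': 0.1, 'az': 0.1}
{'x': 1.7, 'y': -74.2, 'z': 52.6, 'ax': -0.5, 'ay': 0.1, 'az': 0.1}
{'x': 1.7, 'y': -72.1, 'z': 57.2, 'ax': -0.5, 'ay': 0.1, 'az': 0.1}
```

>>> {"op": "arm_command", "data": {
  "motion": [
    {"grip":0,"x":1,"y":-10,"z":-13,"ax":0,"ay":0,"az":0},
    {"grip":0,"x":1,"y":-20,"z":-13,"ax":0,"ay":0,"az":0},
    {"grip":0,"x":1,"y":-31,"z":-11,"ax":0,"ay":0,"az":0},
    {"grip":0,"x":1,"y":-42,"z":-6,"ax":0,"ay":0,"az":0},
    {"grip":0,"x":1,"y":-53,"z":1,"ax":0,"ay":0,"az":0},
    {"grip":0,"x":1,"y":-62,"z":10,"ax":0,"ay":0,"az":0},
    {"grip":0,"x":1,"y":-70,"z":20,"ax":0,"ay":0,"az":0},
    {"grip":0,"x":1,"y":-74,"z":29,"ax":0,"ay":0,"az":0},
    {"grip":0,"x":1,"y":-76,"z":38,"ax":0,"ay":0,"az":0},
    {"grip":0,"x":1,"y":-76,"z":46,"ax":0,"ay":0,"az":0}
  ]
}}

```text
time_s: 19.53
tcp_pos: [0.4553, 0.0515, 0.0991]
ee_rot: [[0.168, 0.986, 0.001], [0.986, -0.168, -0.0], [0.0, 0.001, -1.0]]
force: [0.9, 0.0, 1.8]
finger_gap: 0.003
grip_force: 0.7
```

```bash
python3 - <<'E'
from h import *
st();toC();pics("7");both("hasp_tip");both("hasp_hinge")
cv2.imwrite("pics/c7.png",cv2.resize(cv2.imread("pics/side7.png")[120:270,170:370],None,fx=3,fy=3))
E
```

```text
19.53 [0.4553 0.0515 0.0991] [0.9 0.  1.8] 0.0027910320862390378 0.7084946252871305
[[0.168, 0.986, 0.001], [0.986, -0.168, -0.0], [0.0, 0.001, -1.0]] [ 0.03  0.26  1.91 -0.    0.97  0.2 ]
case frame [-0.1133  0.0002] 0.09911988869011035
hasp_tip 0.72 0.00 side [263.3 207.2] top None
hasp_hinge 0.75 0.00 side [243.7 191.4] top None
```

View pics/c7.png

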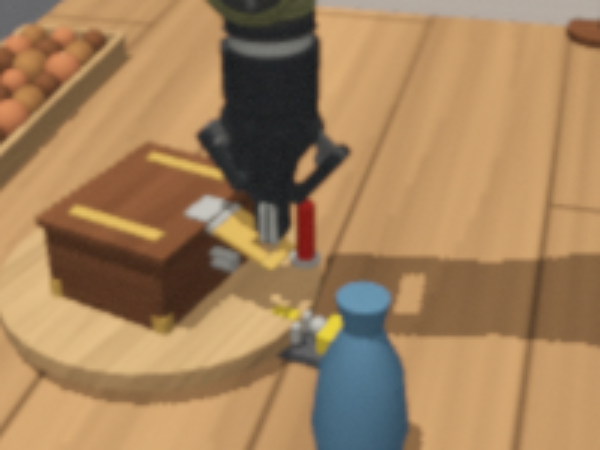

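The lid is shut and the hasp is pushed past horizontal, sloping down forward to crop (280,262). I'll push it a bit further, then back off and tilt.

```bash
python3 - <<'E'
from h import *
go((C(-.113,0,.082),80.2),(C(-.111,0,.077),80.2),(C(-.16,0,.10),80.2),(C(-.16,0,.10),80.2,-30),(C(-.15,0,.081),80.2,-30))
E
```

```text
{'x': -0.1, 'y': 0.4, 'z': 17.6, 'ax': 0.0, 'ay': -0.0, 'az': 0.1}
{'x': -0.1, 'y': 2.4, 'z': 22.6, 'ax': 0.0, 'ay': -0.0, 'az': 0.1}
{'x': -0.0, 'y': -46.6, 'z': -0.4, 'ax': 0.0, 'ay': -0.0, 'az': 0.1}
{'x': -0.0, 'y': -46.6, 'z': -0.4, 'ax': -30.0, 'ay': -0.0, 'az': 0.1}
{'x': -0.0, 'y': -36.6, 'z': 18.6, 'ax': -30.0, 'ay': -0.0, 'az': 0.1}
```

>>> {"op": "arm_command", "data": {
  "motion": [
    {"grip":0,"x":0,"y":0,"z":10,"ax":0,"ay":0,"az":0},
    {"grip":0,"x":0,"y":0,"z":18,"ax":0,"ay":0,"az":0},
    {"grip":0,"x":0,"y":2,"z":23,"ax":0,"ay":0,"az":0},
    {"grip":0,"x":0,"y":-20,"z":5,"ax":0,"ay":0,"az":0},
    {"grip":0,"x":0,"y":-46,"z":0,"ax":-7,"ay":0,"az":0},
    {"grip":0,"x":0,"y":-46,"z":0,"ax":-14,"ay":0,"az":0},
    {"grip":0,"x":0,"y":-46,"z":0,"ax":-21,"ay":0,"az":0},
    {"grip":0,"x":0,"y":-46,"z":0,"ax":-27,"ay":0,"az":0},
    {"grip":0,"x":0,"y":-46,"z":10,"ax":-30,"ay":0,"az":0},
    {"grip":0,"x":0,"y":-46,"z":18,"ax":-30,"ay":0,"az":0}
  ]
}}

```text
time_s: 20.67
tcp_pos: [0.408, 0.0597, 0.0801]
ee_rot: [[0.166, 0.853, 0.495], [0.986, -0.144, -0.082], [0.001, 0.501, -0.865]]
force: [0.0, -0.6, -0.2]
finger_gap: -0.0
grip_force: 0.0
```

```bash
python3 - <<'E'
from h import *
st();toC()
go(*[(C(x,0,z),80.2,-30) for x,z in ((-.125,.079),(-.105,.080),(-.095,.081),(-.088,.081),(-.084,.081))])
both("hasp_tip")
E
```

```text
20.67 [0.408  0.0597 0.0801] [ 0.  -0.6 -0.2] -0.00010045072987391088 0.0
[[0.166, 0.853, 0.495], [0.986, -0.144, -0.082], [0.001, 0.501, -0.865]] [ 0.15  0.04  2.34 -0.56  0.3   0.81]
case frame [-0.1614  0.0003] 0.08013716496071938
{'x': -0.4, 'y': 30.9, 'z': 19.2, 'ax': 0.1, 'ay': -0.2, 'az': 0.2}
{'x': -0.5, 'y': 48.7, 'z': 28.4, 'ax': 0.1, 'ay': -0.2, 'az': 0.2}
{'x': -0.5, 'y': 57.9, 'z': 32.5, 'ax': 0.1, 'ay': -0.2, 'az': 0.2}
{'x': -0.6, 'y': 63.9, 'z': 36.0, 'ax': 0.1, 'ay': -0.2, 'az': 0.2}
{'x': -0.6, 'y': 67.4, 'z': 38.0, 'ax': 0.1, 'ay': -0.2, 'az': 0.2}
hasp_tip 0.72 0.00 side [263.3 207.2] top None
```

>>> {"op": "arm_command", "data": {
  "motion": [
    {"grip":0,"x":0,"y":16,"z":10,"ax":0,"ay":0,"az":0},
    {"grip":0,"x":0,"y":31,"z":19,"ax":0,"ay":0,"az":0},
    {"grip":0,"x":0,"y":40,"z":24,"ax":0,"ay":0,"az":0},
    {"grip":0,"x":0,"y":49,"z":28,"ax":0,"ay":0,"az":0},
    {"grip":0,"x":0,"y":54,"z":30,"ax":0,"ay":0,"az":0},
    {"grip":0,"x":0,"y":58,"z":32.5,"ax":0,"ay":0,"az":0},
    {"grip":0,"x":0,"y":61,"z":34,"ax":0,"ay":0,"az":0},
    {"grip":0,"x":0,"y":64,"z":36,"ax":0,"ay":0,"az":0},
    {"grip":0,"x":0,"y":64,"z":36,"ax":0,"ay":0,"az":0}
  ]
}}

```text
time_s: 21.52
tcp_pos: [0.4821, 0.0468, 0.082]
ee_rot: [[0.168, 0.854, 0.493], [0.986, -0.146, -0.084], [-0.0, 0.5, -0.866]]
force: [-1.3, 0.2, -0.0]
finger_gap: 0.0
grip_force: 0.4
```

```bash
python3 - <<'E'
from h import *
st();toC()
pics("8");both("hasp_tip");both("hasp_hinge");both("staple")
E
```

```text
21.52 [0.4821 0.0468 0.082 ] [-1.3  0.2 -0. ] 0.0003392769555908904 0.4077396704815328
[[0.168, 0.854, 0.493], [0.986, -0.146, -0.084], [-0.0, 0.5, -0.866]] [ 0.08  0.18  2.17 -0.43  0.31  0.63]
case frame [-0.0862  0.0001] 0.08203528618945247
hasp_tip 0.54 0.71 side [251.6 213. ] top [179.9 273.7] X [0.3844 0.1697 0.1438] err 26.1
hasp_hinge 0.53 0.38 side [244.5 191.9] top [224.8 197.3] X [0.4946 0.0464 0.1113] err 1.2
staple 0.98 0.95 side [248.3 208.2] top [223.1 208.8] X [0.4798 0.0559 0.0706] err 2.5
```

Light contact only, so I'll push on until a firm stop.

>>> {"op": "arm_command", "data": {
  "motion": [
    {"grip":0,"x":0,"y":2,"z":1,"ax":0,"ay":0,"az":0},
    {"grip":0,"x":0,"y":3.5,"z":2,"ax":0,"ay":0,"az":0},
    {"grip":0,"x":0,"y":5,"z":3,"ax":0,"ay":0,"az":0},
    {"grip":0,"x":0,"y":5,"z":3,"ax":0,"ay":0,"az":0}
  ]
}}

```text
time_s: 22.25
tcp_pos: [0.4876, 0.0457, 0.0817]
ee_rot: [[0.168, 0.854, 0.492], [0.986, -0.146, -0.084], [-0.0, 0.499, -0.866]]
force: [-3.2, 0.8, -0.8]
finger_gap: 0.003
grip_force: 1.1
```

>>> {"op": "arm_command", "data": {
  "motion": [
    {"grip":0,"x":0,"y":2,"z":1,"ax":0,"ay":0,"az":0},
    {"grip":0,"x":0,"y":3.5,"z":2,"ax":0,"ay":0,"az":0},
    {"grip":0,"x":0,"y":3.5,"z":2,"ax":0,"ay":0,"az":0}
  ]
}}

```text
time_s: 22.5
tcp_pos: [0.4904, 0.0452, 0.0811]
ee_rot: [[0.168, 0.855, 0.49], [0.986, -0.146, -0.085], [-0.001, 0.497, -0.868]]
force: [-20.4, 2.7, 8.6]
finger_gap: 0.001
grip_force: 10.3
```

That is a firm stop at 20 N. I'll retreat and check.

>>> {"op": "arm_command", "data": {
  "motion": [
    {"grip":0,"x":0,"y":-15,"z":-9,"ax":0,"ay":0,"az":0},
    {"grip":0,"x":0,"y":-45,"z":-26,"ax":0,"ay":0,"az":0},
    {"grip":0,"x":0,"y":-45,"z":-65,"ax":0,"ay":0,"az":0},
    {"grip":0,"x":0,"y":-45,"z":-100,"ax":7,"ay":0,"az":0},
    {"grip":0,"x":-40,"y":-45,"z":-120,"ax":14,"ay":0,"az":0},
    {"grip":0,"x":-80,"y":-45,"z":-120,"ax":21,"ay":0,"az":0},
    {"grip":0,"x":-120,"y":-45,"z":-120,"ax":28,"ay":0,"az":0},
    {"grip":0,"x":-160,"y":-45,"z":-120,"ax":28,"ay":0,"az":0},
    {"grip":0,"x":-200,"y":-45,"z":-120,"ax":28,"ay":0,"az":0},
    {"grip":0,"x":-240,"y":-45,"z":-120,"ax":28,"ay":0,"az":0}
  ]
}}

```text
time_s: 23.33
tcp_pos: [0.3553, -0.1687, 0.164]
ee_rot: [[0.168, 0.985, 0.036], [0.986, -0.168, -0.007], [-0.001, 0.037, -0.999]]
force: [1.8, -0.3, -0.5]
finger_gap: 0.001
grip_force: 0.0
```

```bash
python3 - <<'E'
from h import *
st();pics("9")
for l in "hasp_tip hasp_hinge staple lid_edge lid_hinge knob_top oil_bottle figurine shell_bowl vase".split(): both(l)
print(C(-.072,0,.111),C(-.074,0,.049),C(-.105,-.08,.095))
a=cv2.resize(cv2.imread("pics/side9.png")[130:270,170:330],None,fx=2.5,fy=2.5); b=cv2.resize(cv2.imread("pics/top9.png")[110:250,150:310],None,fx=2.5,fy=2.5)
cv2.imwrite("pics/c9.png",np.hstack([a,b]))
E
```

```text
23.33 [ 0.3553 -0.1687  0.164 ] [ 1.8 -0.3 -0.5] 0.0014443656639680075 0.0
[[0.168, 0.985, 0.036], [0.986, -0.168, -0.007], [-0.001, 0.037, -0.999]] [-0.54  0.    2.03  0.01  1.07 -0.38]
hasp_tip 0.51 0.69 side [245.3 212.6] top [226.1 197.7] X [0.5016 0.0446 0.0481] err 1.1
hasp_hinge 0.67 0.57 side [244.3 189.5] top [224.2 193.1] X [0.4995 0.0455 0.1179] err 0.5
staple 0.73 0.23 side [247.4 210.3] top [221.4 194.9] X [0.501  0.0527 0.0627] err 4.2
lid_edge 0.75 0.93 side [242.  190.5] top [223.7 195. ] X [0.4997 0.048  0.1154] err 1.5
lid_hinge 0.80 0.70 side [202.7 181.4] top [227.6 136. ] X [0.6268 0.0177 0.1098] err 1.5
knob_top 0.57 0.72 side [273.1 185.1] top [257.2 214.4] X [ 0.443  -0.0176  0.1034] err 1.1
oil_bottle 0.74 0.74 side [159.2 304.4] top [222.2 193.1] X [ 0.6611  0.0975 -0.291 ] err 34.3
figurine 0.73 0.75 side [244.6 213.7] top [102.2 251.8] X [0.4112 0.2855 0.2169] err 3.4
shell_bowl 0.67 0.81 side [256.1 162.5] top [374.7 148.2] X [ 0.5786 -0.3391 -0.0028] err 0.8
vase 0.81 0.66 side [290.5 271.8] top [179.1 270.9] X [0.3556 0.1809 0.0012] err 2.1
[0.49605063 0.04425508 0.111     ] [0.49407982 0.0445955  0.049     ] [ 0.44991541 -0.02896063  0.095     ]
```

View pics/c9.png

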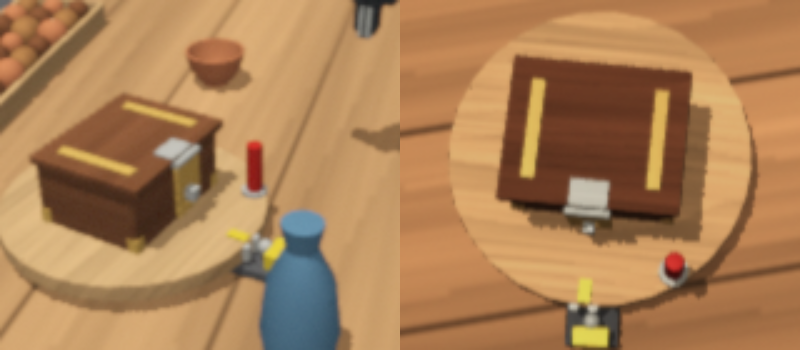

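```bash
python3 - <<'E'
from h import *
for k in ("3","5","9"):
    im=cv2.imread(f"pics/top{k}.png"); hsv=cv2.cvtColor(im,cv2.COLOR_BGR2HSV)
    m=cv2.inRange(hsv,(25,120,110),(34,255,255)); m[:, :205]=0; m[:,245:]=0; m[:212]=0
    n,l,s,c=cv2.connectedComponentsWithStats(m)
    print(k,[(s[i,4],np.round(c[i],1),np.round(atz("top",c[i],.035 if c[i][1]<235 else .03),4)) for i in range(1,n) if s[i,4]>5])
    red=cv2.inRange(hsv,(0,150,80),(6,255,255))|cv2.inRange(hsv,(174,150,80),(180,255,255)); red[:195]=0; red[:, :245]=0; red[:,275:]=0;red[230:]=0
    M=cv2.moments(red,True); print("knob",M["m00"],M["m10"]/max(M["m00"],1),M["m01"]/max(M["m00"],1))
E
```

```text
3 [(np.int32(42), array([226.5, 226. ]), array([0.4403, 0.0546])), (np.int32(107), array([225.6, 244. ]), array([0.4002, 0.0634]))]
knob 48.0 262.0208333333333 212.97916666666666
5 []
knob 47.0 262.0851063829787 212.91489361702128
9 [(np.int32(45), array([223.4, 226. ]), array([0.4414, 0.0616])), (np.int32(104), array([225.6, 244.1]), array([0.3999, 0.0632]))]
knob 50.0 259.26 214.62
```

The lid is shut and the hasp hangs flat with the staple through its slot. But the disc's mark has moved about 3° clockwise (y 54.6 → 61.6 mm), out of the detent centre. I'll grip the knob and turn it back.

```bash
python3 - <<'E'
from h import *
A=np.array([.568,.0315])
k3=atz("top",(262.05,212.95),.093); k9=atz("top",(259.26,214.62),.093)
print(k3,k9,yaw(k3-A)+142.7,yaw(k9-A)+142.7, np.linalg.norm(k3-A))
def kn(a): 
    a=np.radians(a); return A+np.array([[np.cos(a),-np.sin(a)],[np.sin(a),np.cos(a)]])@[-.105,-.08]
print(kn(-13.3),kn(-10.4),kn(-9.8))
st(); q=kn(-13.3); go((np.r_[q,.16],24),(np.r_[q,.056],24))
E
```

```text
[ 0.44800245 -0.02869991] [ 0.44537335 -0.02203638] -10.658172345141736 -13.71486544301365 0.13425141308041877
[ 0.44741224 -0.02219909] [ 0.45028346 -0.02823121] [ 0.45091541 -0.02946063]
24.43 [ 0.3553 -0.1662  0.1635] [ 0.4  0.2 -0.3] -1.4947698257242634e-05 0.0
[[0.168, 0.985, 0.034], [0.986, -0.168, -0.006], [0.0, 0.035, -0.999]] [-0.54  0.    2.03  0.01  1.07 -0.38]
{'x': 157.4, 'y': 66.5, 'z': 5.8, 'ax': 1.8, 'ay': -1.0, 'az': 56.3}
{'x': 157.4, 'y': 62.8, 'z': 109.7, 'ax': 1.8, 'ay': -1.0, 'az': 56.3}
```

>>> {"op": "arm_command", "data": {
  "motion": [
    {"grip":40,"x":157,"y":66,"z":5,"ax":2,"ay":-1,"az":56},
    {"grip":40,"x":157,"y":66,"z":5,"ax":2,"ay":-1,"az":56},
    {"grip":40,"x":157,"y":66,"z":5,"ax":2,"ay":-1,"az":56},
    {"grip":40,"x":157,"y":66,"z":5,"ax":2,"ay":-1,"az":56},
    {"grip":40,"x":157,"y":66,"z":5,"ax":2,"ay":-1,"az":56},
    {"grip":40,"x":157,"y":66,"z":5,"ax":2,"ay":-1,"az":56},
    {"grip":40,"x":157,"y":66,"z":5,"ax":2,"ay":-1,"az":56},
    {"grip":40,"x":157,"y":66,"z":5,"ax":2,"ay":-1,"az":56},
    {"grip":40,"x":157,"y":66,"z":5,"ax":2,"ay":-1,"az":56},
    {"grip":40,"x":157,"y":66,"z":5,"ax":2,"ay":-1,"az":56}
  ]
}}

```text
time_s: 25.27
tcp_pos: [0.4469, -0.0225, 0.1607]
ee_rot: [[0.913, 0.408, -0.003], [0.408, -0.913, 0.001], [-0.002, -0.002, -1.0]]
force: [-0.5, 0.3, 0.1]
finger_gap: 0.472
grip_force: 0.0
```

```bash
python3 - <<'E'
from h import *
st(); go(((.447,-.0218,.056),24))
E
```

```text
25.27 [ 0.4469 -0.0225  0.1607] [-0.5  0.3  0.1] 0.4718701533104662 0.0
[[0.913, 0.408, -0.003], [0.408, -0.913, 0.001], [-0.002, -0.002, -1.0]] [-0.13  0.15  1.88  0.    1.11  1.02]
{'x': 0.6, 'y': -0.3, 'z': 104.7, 'ax': -0.1, 'ay': 0.1, 'az': 0.1}
```

>>> {"op": "arm_command", "data": {
  "motion": [
    {"grip":40,"x":0,"y":0,"z":40,"ax":0,"ay":0,"az":0},
    {"grip":40,"x":0,"y":0,"z":80,"ax":0,"ay":0,"az":0},
    {"grip":40,"x":0,"y":0,"z":104,"ax":0,"ay":0,"az":0},
    {"grip":40,"x":0,"y":0,"z":104,"ax":0,"ay":0,"az":0},
    {"grip":12,"x":0,"y":0,"z":104,"ax":0,"ay":0,"az":0},
    {"grip":12,"x":0,"y":0,"z":104,"ax":0,"ay":0,"az":0},
    {"grip":12,"x":0,"y":0,"z":104,"ax":0,"ay":0,"az":0},
    {"grip":12,"x":0,"y":0,"z":104,"ax":0,"ay":0,"az":0}
  ],
  "squeeze": 25
}}

```text
time_s: 25.93
tcp_pos: [0.4473, -0.0225, 0.0582]
ee_rot: [[0.911, 0.413, 0.0], [0.413, -0.911, 0.001], [0.0, -0.001, -1.0]]
force: [-1.3, -1.2, 3.7]
finger_gap: 0.205
grip_force: 26.0
```

>>> {"op": "arm_command", "data": {
  "motion": [
    {"grip":12,"x":0,"y":2,"z":0,"ax":0,"ay":0,"az":-1},
    {"grip":12,"x":0,"y":4,"z":0,"ax":0,"ay":0,"az":-2},
    {"grip":12,"x":0,"y":6,"z":0,"ax":0,"ay":0,"az":-3},
    {"grip":12,"x":0,"y":6,"z":0,"ax":0,"ay":0,"az":-3}
  ]
}}

```text
time_s: 26.27
tcp_pos: [0.4498, -0.028, 0.0582]
ee_rot: [[0.888, 0.46, -0.0], [0.46, -0.888, 0.001], [0.0, -0.001, -1.0]]
force: [-2.7, 0.6, 9.0]
finger_gap: 0.201
grip_force: 26.6
```

```bash
python3 - <<'E'
from h import *
st(); s=robot.get_state(); R=np.array(s["ee_rot"]); print(R.T@s["force"]); d=np.array(s["tcp_pos"])[:2]-[.568,.0315]; print(yaw(d)+142.7)
E
```

```text
26.27 [ 0.4498 -0.028   0.0582] [-2.7  0.6  9. ] 0.20073875372699546 26.57324105501175
[[0.888, 0.46, -0.0], [0.46, -0.888, 0.001], [0.0, -0.001, -1.0]] [-0.14  0.32  1.95  0.    0.87  0.95]
[-2.10438993 -1.77532961 -8.9976517 ]
-10.58393276619347
```

>>> {"op": "arm_command", "data": {
  "motion": [
    {"grip":40,"x":0,"y":0,"z":0,"ax":0,"ay":0,"az":0},
    {"grip":40,"x":0,"y":0,"z":0,"ax":0,"ay":0,"az":0},
    {"grip":40,"x":0,"y":0,"z":0,"ax":0,"ay":0,"az":0},
    {"grip":40,"x":0,"y":0,"z":0,"ax":0,"ay":0,"az":0},
    {"grip":40,"x":0,"y":0,"z":-40,"ax":0,"ay":0,"az":0},
    {"grip":40,"x":0,"y":0,"z":-80,"ax":0,"ay":0,"az":0},
    {"grip":40,"x":0,"y":0,"z":-120,"ax":0,"ay":0,"az":0},
    {"grip":40,"x":-20,"y":30,"z":-130,"ax":0,"ay":0,"az":0},
    {"grip":40,"x":-35,"y":65,"z":-130,"ax":0,"ay":0,"az":0},
    {"grip":40,"x":-50,"y":100,"z":-130,"ax":0,"ay":0,"az":0}
  ]
}}

```text
time_s: 27.1
tcp_pos: [0.451, -0.141, 0.188]
ee_rot: [[0.888, 0.461, 0.0], [0.461, -0.888, 0.0], [0.0, -0.0, -1.0]]
force: [1.0, -0.3, -0.2]
finger_gap: 0.472
grip_force: 0.0
```

>>> {"op": "arm_command", "data": {
  "motion": [
    {"grip":40,"x":-20,"y":35,"z":0,"ax":0,"ay":0,"az":0},
    {"grip":40,"x":-35,"y":70,"z":0,"ax":0,"ay":0,"az":0},
    {"grip":40,"x":-50,"y":100,"z":0,"ax":0,"ay":0,"az":0},
    {"grip":40,"x":-50,"y":100,"z":0,"ax":0,"ay":0,"az":0}
  ]
}}

```text
time_s: 27.43
tcp_pos: [0.4519, -0.2563, 0.1862]
ee_rot: [[0.89, 0.456, -0.002], [0.456, -0.89, 0.0], [-0.002, -0.001, -1.0]]
force: [-0.5, -0.2, 0.1]
finger_gap: 0.467
grip_force: 0.0
```

```bash
python3 - <<'E'
from h import *
st(); pics("10")
im=cv2.imread("pics/top10.png"); hsv=cv2.cvtColor(im,cv2.COLOR_BGR2HSV)
m=cv2.inRange(hsv,(25,120,110),(34,255,255)); m[:, :205]=0; m[:,245:]=0; m[:212]=0
n,l,s,c=cv2.connectedComponentsWithStats(m)
for i in range(1,n):
    if s[i,4]>5: q=atz("top",c[i],.035 if c[i][1]<235 else .03); print(s[i,4],c[i],q,yaw(np.array([.568,.0315])-q))
red=cv2.inRange(hsv,(0,150,80),(6,255,255))|cv2.inRange(hsv,(174,150,80),(180,255,255)); red[:195]=0; red[:, :245]=0; red[:,275:]=0;red[230:]=0
M=cv2.moments(red,True); print("knob",M["m10"]/max(M["m00"],1),M["m01"]/max(M["m00"],1))
for l in "hasp_tip hasp_hinge lid_edge oil_bottle figurine vase shell_bowl".split(): both(l)
a=cv2.resize(cv2.imread("pics/side10.png")[120:350,130:330],None,fx=2,fy=2); b=cv2.resize(cv2.imread("pics/top10.png")[90:320,80:280],None,fx=2,fy=2)
cv2.imwrite("pics/c10.png",np.hstack([a,b]))
E
```

```text
27.43 [ 0.4519 -0.2563  0.1862] [-0.5 -0.2  0.1] 0.46744656165977155 0.0
[[0.89, 0.456, -0.002], [0.456, -0.89, 0.0], [-0.002, -0.001, -1.0]] [-0.59  0.28  1.66 -0.    1.21  0.51]
44 [226.95454545 225.90909091] [0.44029415 0.05357722] -9.808097839229106
106 [225.61320755 244.        ] [0.40010234 0.06325265] -10.709243015127631
knob 262.2156862745098 212.68627450980392
hasp_tip 0.55 0.68 side [243.3 211.9] top [228.1 206.4] X [0.4913 0.0454 0.0496] err 4.7
hasp_hinge 0.54 0.68 side [244.7 190.9] top [226.5 196.3] X [0.4958 0.0424 0.1118] err 1.0
lid_edge 0.57 0.92 side [242.6 191.5] top [224.7 191.3] X [0.5048 0.044  0.1105] err 0.5
oil_bottle 0.90 0.82 side [159.4 303.6] top [107.3 190.9] X [ 0.5875  0.3339 -0.0089] err 4.8
figurine 0.63 0.57 side [232.  324.8] top [ 99.4 248.8] X [0.4354 0.3572 0.0069] err 3.6
vase 0.71 0.66 side [289.8 271.6] top [181.3 273.5] X [ 0.3526  0.1776 -0.0013] err 0.2
shell_bowl 0.66 0.75 side [253.  162.3] top [373.5 146.6] X [ 0.5857 -0.3365 -0.0022] err 1.8
```

View pics/c10.png

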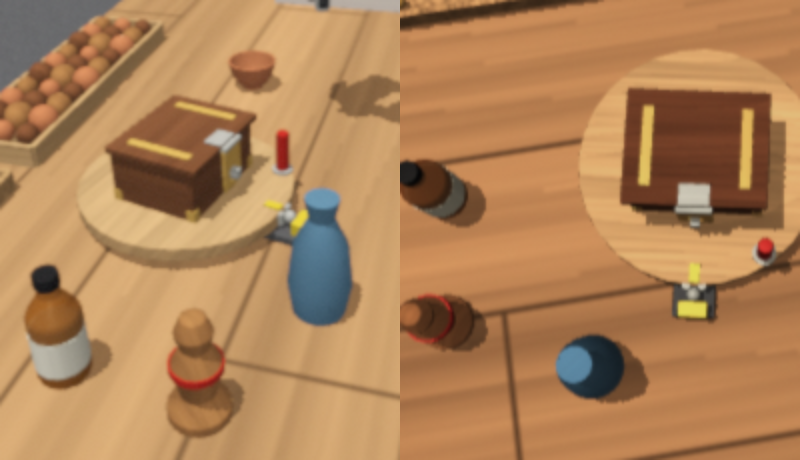

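The knob and mark are back at their detent positions, the lid is shut, the hasp hangs flat over the staple, and the bystanders are still standing. Handing in.

```bash
python3 -c "
from bench import robot; print(robot.finish_job())"
```

```text
the job is handed in; nothing more can be done
None
```

I handed the job in at about 28 s of the 70 s: the stand is in its detent, the pin box lies flat in the case, the lid is shut and the hasp hangs flat over the staple. Pressing the hasp home turned the disc about 3° out of its detent; I turned it back, and the last pictures show the mark within about 0.01 rad of its first detent position and the bottle, figurine, bowl and vase still standing in place.

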